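Square an offcut in the corner jig and clamp it with the T-handle key

TASK

Slide the loose board fully home into the corner of the jig, square and flush against both fences. Then take the T-handle key with the thick square shank out of the wooden stand, put it into the slanting socket screw of the jig's clamp and turn it clockwise to its stop, so that the clamp foot holds the board down. Stand the key fully home in its stand again, and leave the other things on the bench where they are.

Things in the scene. Friction and masses are not known exactly. Their poses are not given: they have to be found in the camera images.
- jig: Fixed corner jig: white board plate 270 x 240 x 12 mm, its top the bed. Origin on the bench under it; x away from the robot, y left, z up. Fences 20 thick, 22 tall above the bed: far face at x = 60 mm (y -110 to 90), left face at y = 70 mm (x -60 to 60). Behind the far fence a steel clamp block, x 62 to 140, y -5 to 55, 100 mm high, carries the slanting socket screw and the clamp foot.
- jig_corner (a point): Inner corner of the two fences at bed level; axes as the jig's.
- board: Loose pine offcut 110 (x) x 90 (y) x 20 mm, about 0.13 kg, lying on the jig's bed, askew and short of both fences. Origin at the centre of its underside; when home its axes are parallel to the jig's and its origin is 55 mm in -x and 45 mm in -y from jig_corner.
- board_corner (a point): The lower edge corner (+x, +y) of the board that belongs in jig_corner.
- foot: Clamp foot of the jig: steel arm 24 mm wide over a sprung round rubber pad 28 mm across, at jig x = 30, y = 25 mm. Origin at the pad's underside. Open, it hangs about 4.5 mm over the board, arm top 63 mm above the bench; it comes straight down 4.8 mm per rad of screw and touches the board at about 0.95 rad.
- screw (a joint): Angle of the clamp's socket screw in rad: 0 to 0.2 at first (loose), 1.25 at its stop (tight). Grows clockwise as seen looking into the socket. Stays where it is left; friction about 0.12 N m, a little more when the foot presses.
- socket (a point): Centre of the mouth of the square socket in the screw's round head (31 mm), at jig x = 85, y = 25, z = 85 mm. z points out of the socket, 25 degrees from vertical, leaning to the jig's -x (the robot); x and y are parallel to the square's sides and turn with the screw (at 0, y is the jig's y). 15.6 mm square, 14 mm deep, flush in a block 46 mm square.
- socket_floor (a point): Centre of the socket's floor, 14 mm below the mouth; axes as point socket.
- stand: Fixed dark wood block 60 (x) x 210 (y) x 60 mm tall with two upright round holes 26 mm across, right through, at its own y = -60 and +60 mm. Origin under its centre. One hole holds the thick key, the other the slim one.
- stand_hole0 (a point): Mouth of the hole at y = -60 mm, in the top of the stand.
- stand_hole1 (a point): Mouth of the hole at y = +60 mm, in the top of the stand.
- key: T-handle key to use: steel shank 14 mm SQUARE, black bar handle 90 (x) x 18 (y) x 22 mm, 0.25 kg. Origin at the shank's tip, z up the shank to the handle, square's sides parallel to x and y. Last 4 mm taper to 8 mm square; collar 34 mm across at z 50 to 58; handle at z 120 to 142. In the stand the collar rests on its top, so the tip is 50 mm below that, 10 mm above the bench.
- slim_key: The other T-handle key, not to be moved: slim ROUND shank 8 mm thick, bar handle 65 mm long, otherwise as the key.
- tape_roll: Roll of paper tape, 70 mm across, 25 mm tall. Leave alone.
- paint_can: Paint can, 90 mm across, 110 mm tall. Leave alone.
- spray_can: Grey spray can, 56 mm across, 170 mm tall. Leave alone.
- screw_box: Cardboard box 90 x 120 x 45 mm. Leave alone.
- screwdriver: Screwdriver lying on the bench. Leave alone.
- offcut: Narrow wood offcut 160 x 45 x 20 mm lying on the bench itself. Leave alone.
Not all that is in view belongs to the job. What is shaped like the board but pink is not meant. Several things look just like the stand: the one meant starts farthest to the robot's right.

How it is judged (in metres and radians):
On the way, in this order (a step that is already met when the one before it is completed fails the run):
1. the board is home in the fence corner, flush with both fences (x of board_corner in the frame of jig_corner above -0.002 m and y of board_corner in the frame of jig_corner above -0.002 m and z of board_corner in the frame of jig_corner below 0.004 m and angle between the x axis of board and the x axis of jig, either way round below 0.025 rad and angle between board's own z axis and vertical below 0.04 rad), for 0.2 s.
2. with the key in its socket, the screw is turned tight and the foot presses on the board, still flush (all of step 1 and value of joint screw above 1.15 rad and contact force between foot and board above 1 N and distance between key and socket_floor below 0.008 m and angle between the z axis of key and the z axis of socket, either way round below 0.15 rad), for 0.1 s.
At the end, for the whole second after the job is handed in: Board within 2 mm of both fences, flat, square within 0.025 rad; screw past 1.15 rad and the foot pressing the board with over 1 N; key in a hole of the stand, collar within 4 mm of its top, upright within 0.08 rad, within 7 mm of the hole axis; key and board at rest (all of step 1 and value of joint screw above 1.15 rad and contact force between foot and board above 1 N and (horizontal distance between key and stand_hole0 below 0.007 m or horizontal distance between key and stand_hole1 below 0.007 m) and z of key in the frame of stand below 0.014 m and angle between key's own z axis and vertical below 0.08 rad and linear speed of key below 0.02 m/s and linear speed of board below 0.01 m/s); the robot touches nothing.
It fails at once if another thing on the bench is shifted by more than 25 mm (distance of any of slim_key, tape_roll, paint_can, spray_can, screw_box, screwdriver, offcut from where it was at the start of the episode above 0.025 m).
It also fails if it takes over 72 s, if anything falls off the work surface, if the arm or the gripper's body presses on something with over 40 N, if the wrist force passes 120 N, or if a joint passes its speed limit or range.

ROBOT

A 6-joint arm with a two-finger parallel gripper is mounted at the origin on the work surface. World frame = base frame: x ahead of the robot, y to its left, z up, the work surface at z = 0. Lengths are in mm, angles in degrees, forces in N, time in s.
With the tool pointing down it reaches from about 350 to 850 mm from the base axis. Payload 8.1 kg.
Tool frame: the origin (TCP) lies at the very end of the fingers, on their centre line; the grasp point (between the pads) lies 19 mm behind it; z points along the fingers, y is the direction in which the jaws open and shut (so a half turn about z gives the same grasp; the last joint's range is limited). The gripper opens to 85 mm and grips with 20 to 120 N. Pads are 22 mm wide; open, the fingers measure 114 mm over their backs; the gripper's body (76 mm by 85 mm) begins 54 mm behind the grasp point. The pads swing forward as they close: fully open they stand 13 mm farther back than shut.
Start: joints at [-69.981, 7.471, 85.268, -0, 87.261, -4.893], TCP at [252.757, -544.168, 231.292] pointing down, gripper open.
Joint ranges: [-169.43, 169.43], [-51.17, 129.36], [1.28, 143.12], [-76.62, 256.62], [0, 156.53], [-152.29, 152.29]. Speed limits (degrees/s): [136.94, 136.94, 159.86, 180, 180, 180].

INTERFACE

Orientations are given as [roll, pitch, yaw] about the fixed x, y, z axes, in that order (R = Rz(yaw) Ry(pitch) Rx(roll)).
In Python, from bench import r gives the robot as it stands.
- The arm moves only by the shell command python3 -m crank 'ROWS' [OPENING] [FORCE]. ROWS is JSON, a list that holds one entry, the list of rows, each a list of 6 numbers: the shift along the tool's x, y, z in m, then the turn, a rotation vector about the tool's x, y, z in rad. A call has 1 to 10 rows; each row is the pose to reach, as a shift and turn from the pose measured when the call began, along the tool's axes at that moment; what a row does not reach only later rows make up. A row lasts 1/8 s, in which the tool goes at most 62.5 mm and 10.7 degrees, less where a joint would pass 70% of its speed; a pose out of reach is approached as far as the arm can. A call with a gripper value outside its range is refused whole. OPENING is the closure, from 0 (fully open) to 1 (shut), set as the call begins (- or left out, the last holds). The fingers move at their own pace and stop on an object; FORCE is the grip in N (left out, the last holds). Time passes only in rows, so rows that repeat a pose let the fingers close. It gives the time, the measured TCP pose, the force and the opening at its end, in the units of the state.
- r.sense(): the state, without advancing time (a new reading comes with each control period).
- r.snapshot(name): name is "scene" or "top" or "wrist"; returns (picture, depth): 480x640x3 uint8, blue, green, red; 480x640 float32, mm along the optical axis (not along the pixel's ray), 0 where there is no reading.
- r.get_calibration(name): a dict with "mtx" (3x3 intrinsics, pixels), "k1" (the pictures are not rectified: a ray, as slopes to the right and down, at radius r is drawn at 1 + k1 r^2 times it, then the intrinsics apply), "cam_to_world" (4x4, takes a point from camera to world coordinates). Camera axes: x right, y down, z forward; pixel columns grow to the right and rows downward; lengths in mm; the calibration is good to about 2 mm. A picture is of the moment at which its call begins: read the wrist's pose just before it. get_calibration takes no time and is no camera call; for the wrist camera it gives the pose at the moment of the call.
- r.hand_in(): hands the job in, once; it reports no verdict.
Trained networks look in the newest picture that a camera, given by its name, has taken for a name from the list of things; names that differ only in an ending like _2 or _b are one class to them, and where a whole thing is asked for, a point or a joint stands for the part that bears it (a point fixed in the world has none). Each returns a list of dicts, best first, with "conf" (0 to 1); they miss things now and then, are a little off and sometimes report something else, mostly with a low value. They report only what shows in the picture. A call takes as long as a camera call. They do not tell look-alikes from the thing itself.
- r.look_for(thing, camera): "extent" ([left, top, right, bottom] in pixels, round what is visible of it).
- r.landmark_of(thing, camera): "pixel" ([column, row] in pixels: a listed point, or the origin of a listed thing).
The state is a dict: "time": time; "joint_pos": joint angles; "qd": joint speeds; "joint_efforts": joint torques, N m; "tool_pos": TCP position; "tcp_rot": TCP orientation; "ft_force": force on the tool from outside, world axes, zero at the start; "wrist_torque": the same for the moment, N m; "finger_gap": finger opening in mm.
Only numpy, scipy, OpenCV 4.12 (cv2) and the standard library are available. Lean on these libraries where they do the work, as an engineer would, in place of code of your own. Each camera call takes 0.05 s, during which the arm holds its last target.

## Working session

There is one attempt and no reset: what is moved stays moved. The work goes in short steps, Python scripts to look and compute and a shell command to move; the robot and the scene stay as the last step left them, time stands still between calls to the robot, and variables do not carry over. Pictures are saved under pics/ and viewed, and the job is handed in when it is done.

```bash
ls; mkdir -p pics; cat > h.py <<'E'
import numpy as np, cv2
from bench import r
from scipy.spatial.transform import Rotation as R
def snap(cam,name=None):
    s=r.sense(); C=r.get_calibration(cam); p,d=r.snapshot(cam)
    if name: cv2.imwrite('pics/'+name+'.png',p)
    np.savez('/tmp/'+cam+'.npz',p=p,d=d,mtx=C['mtx'],k1=C['k1'],T=C['cam_to_world'])
    return p,d,C
def load(cam):
    z=np.load('/tmp/'+cam+'.npz'); return z['p'],z['d'],dict(mtx=z['mtx'],k1=float(z['k1']),cam_to_world=z['T'])
def ray(C,u,v):
    K=np.array(C['mtx']); xd=np.array([(u-K[0,2])/K[0,0],(v-K[1,2])/K[1,1]]); x=xd.copy()
    for _ in range(20): x=xd/(1+C['k1']*(x@x))
    return np.array([x[0],x[1],1.])
def pt_depth(C,u,v,z):
    T=np.array(C['cam_to_world']); return T[:3,:3]@(ray(C,u,v)*z)+T[:3,3]
def pt_plane(C,u,v,h):
    T=np.array(C['cam_to_world']); d=T[:3,:3]@ray(C,u,v); o=T[:3,3]; return o+d*(h-o[2])/d[2]
def cloud(C,d):
    K=np.array(C['mtx']); vv,uu=np.mgrid[0:d.shape[0],0:d.shape[1]]
    xd=np.stack([(uu-K[0,2])/K[0,0],(vv-K[1,2])/K[1,1]],-1); x=xd.copy()
    for _ in range(20): x=xd/(1+C['k1']*(x**2).sum(-1,keepdims=True))
    X=np.concatenate([x,np.ones(x.shape[:2]+(1,))],-1)*d[...,None]
    T=np.array(C['cam_to_world']); return X@T[:3,:3].T+T[:3,3]
def proj(C,P):
    T=np.linalg.inv(np.array(C['cam_to_world'])); q=T[:3,:3]@np.array(P)+T[:3,3]; x=q[:2]/q[2]; x=x*(1+C['k1']*(x@x)); K=np.array(C['mtx']); return [K[0,0]*x[0]+K[0,2],K[1,1]*x[1]+K[1,2]]
def pose():
    s=r.sense(); return np.array(s['tool_pos']),R.from_euler('xyz',s['tcp_rot'],degrees=True),s
def go(P,Rt):
    """row (shift m, rotvec rad) to world target"""
    p,Q,s=pose(); sh=Q.inv().apply(np.array(P)-p)/1000; rv=(Q.inv()*Rt).as_rotvec()
    return np.round(sh,4),np.round(rv,4)
E
python3 - <<'E'
from h import *
print(r.sense())
for c in ['scene','top','wrist']:
    p,d,C=snap(c,c+'0'); print(c,C, (d>0).mean())
    for t in ['jig','board','key','slim_key','stand','jig_corner','socket','board_corner','foot']:
        pass
E
```

```text
pics
{'time': 0.0, 'joint_pos': array([-6.99808683e+01,  7.51522874e+00,  8.53327510e+01, -3.14330195e-04,
        8.72621173e+01, -4.89362072e+00]), 'qd': array([ 0.03774841,  0.0354752 , -0.04398437, -0.05950654, -0.01241906,
        0.03128209]), 'joint_efforts': array([-3.77448276e-03, -5.69407654e+01, -5.00561607e+01, -4.51781007e-04,
        1.50981301e-02, -3.47950277e-05]), 'tool_pos': array([ 252.55637351, -543.61693087,  230.20991748]), 'tcp_rot': array([-1.79890278e+02, -9.07913348e-03,  2.49127591e+01]), 'ft_force': array([-0.39613934,  0.77669248,  0.59401384]), 'wrist_torque': array([-0.0033174 , -0.03356278, -0.0143353 ]), 'finger_gap': 85.65400275499023}
scene {'mtx': array([[539.10001839,   0.        , 322.82879031],
       [  0.        , 539.10001839, 231.88428233],
       [  0.        ,   0.        ,   1.        ]]), 'k1': -0.08423053105336588, 'cam_to_world': array([[-7.47502358e-01,  4.17433715e-01, -5.16710091e-01,
         1.21591642e+03],
       [ 6.64065239e-01,  4.88402763e-01, -5.66109618e-01,
         7.96190158e+02],
       [ 1.60493951e-02, -7.66297484e-
[... 598 characters left out ...]
    1.67663893e+03],
       [ 0.00000000e+00,  0.00000000e+00,  0.00000000e+00,
         1.00000000e+00]])} 0.9959505208333334
wrist {'mtx': array([[377.8451014 ,   0.        , 322.35185526],
       [  0.        , 377.8451014 , 241.75179518],
       [  0.        ,   0.        ,   1.        ]]), 'k1': -0.06374912986090615, 'cam_to_world': array([[ 4.20564970e-01, -8.57150152e-01, -2.97352859e-01,
         3.29182197e+02],
       [-9.07260372e-01, -3.98031356e-01, -1.35829513e-01,
        -5.07964334e+02],
       [-1.92947373e-03,  3.26901600e-01, -9.45056411e-01,
         3.73190922e+02],
       [ 0.00000000e+00,  0.00000000e+00,  0.00000000e+00,
         1.00000000e+00]])} 0.9960188802083333
```

View pics/top0.png

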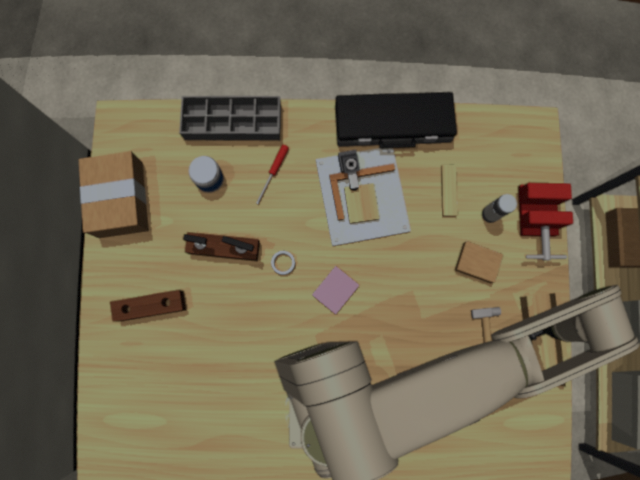

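View pics/scene0.png

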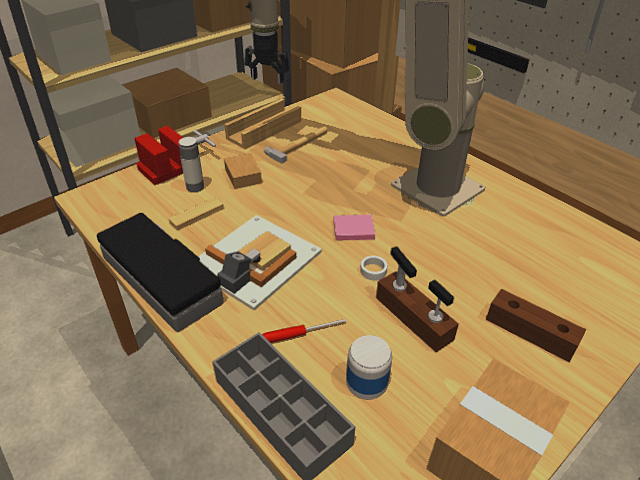

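View pics/wrist0.png

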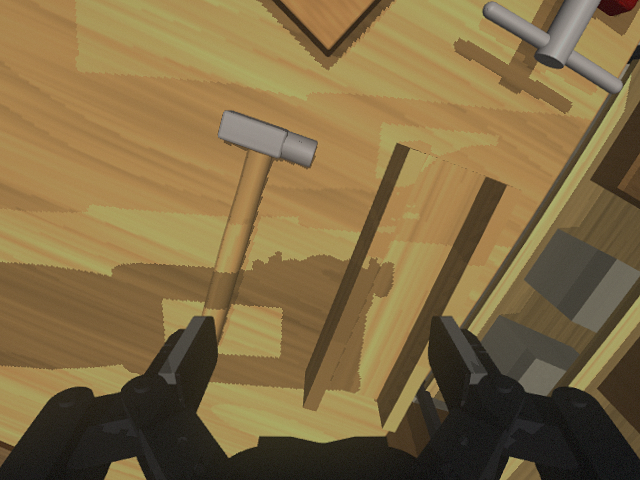

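```bash
python3 - <<'E'
from h import *
for cam in ['top','scene']:
    p,d,C=load(cam)
    for t in ['jig','board','key','slim_key','stand']:
        o=r.look_for(t,cam); print(cam,t,[(np.round(x['extent']).tolist(),round(x['conf'],2)) for x in o][:5])
    for t in ['jig','jig_corner','board','board_corner','socket','foot','key','slim_key','stand_hole0','stand_hole1','stand']:
        o=r.landmark_of(t,cam); print(cam,t,[(np.round(x['pixel'],1).tolist(),round(x['conf'],2)) for x in o][:5])
p,d,C=load('top')
cv2.imwrite('pics/ca.png',cv2.resize(p[135:255,300:430],None,fx=6,fy=5,interpolation=cv2.INTER_CUBIC))
cv2.imwrite('pics/cb.png',cv2.resize(p[220:280,170:300],None,fx=6,fy=6,interpolation=cv2.INTER_CUBIC))
p,d,C=load('scene')
cv2.imwrite('pics/cc.png',cv2.resize(p[200:350,190:470],None,fx=2.8,fy=2.8,interpolation=cv2.INTER_CUBIC))
E
```

```text
top jig [([318.0, 150.0, 413.0, 247.0], 0.64), ([183.0, 231.0, 262.0, 260.0], 0.62)]
top board [([348.0, 185.0, 378.0, 225.0], 0.88), ([314.0, 266.0, 358.0, 314.0], 0.59), ([181.0, 235.0, 260.0, 261.0], 0.28)]
top key [([228.0, 233.0, 253.0, 254.0], 0.6)]
top slim_key [([182.0, 236.0, 202.0, 246.0], 0.64), ([189.0, 157.0, 225.0, 192.0], 0.24)]
top stand [([185.0, 231.0, 260.0, 262.0], 0.73), ([110.0, 292.0, 186.0, 323.0], 0.67)]
top jig [([361.5, 197.1], 0.87)]
top jig_corner [([334.4, 180.7], 0.67)]
top board [([360.8, 201.7], 0.98), ([337.0, 290.9], 0.98)]
top board_corner [([333.5, 266.0], 0.86), ([364.6, 196.5], 0.73), ([340.8, 187.7], 0.62), ([478.8, 264.7], 0.31)]
top socket [([362.5, 196.3], 0.68), ([350.0, 164.6], 0.39)]
top foot []
top key [([243.4, 248.2], 0.52)]
top slim_key [([204.0, 245.6], 0.79)]
top stand_hole0 [([239.9, 246.6], 0.9), ([166.1, 300.0], 0.83), ([122.2, 310.6], 0.64), ([198.6, 245.2], 0.57)]
top stand_hole1 [([239.9, 246.6], 0.9), ([166.1, 300.0], 0.83), ([122.2, 310.6], 0.64), ([198.6, 245.2], 0.57)]
top stand [([150.2, 308.6], 0.89), ([223.0, 245.6], 0.
[... 350 characters left out ...]
 0.58)]
scene jig [([258.7, 259.3], 0.67), ([304.9, 337.3], 0.59)]
scene jig_corner [([259.0, 278.3], 0.91)]
scene board [([354.4, 227.9], 0.73), ([264.8, 252.0], 0.71)]
scene board_corner [([260.1, 272.1], 0.6)]
scene socket [([237.9, 258.6], 0.62)]
scene foot [([253.3, 260.5], 0.44)]
scene key [([396.1, 301.5], 0.85), ([260.7, 270.8], 0.49)]
scene slim_key [([429.8, 332.0], 0.93)]
scene stand_hole0 [([566.8, 329.7], 0.98), ([434.4, 316.4], 0.91), ([395.3, 285.1], 0.79), ([512.5, 303.5], 0.56)]
scene stand_hole1 [([566.8, 329.7], 0.98), ([434.4, 316.4], 0.91), ([395.3, 285.1], 0.79), ([512.5, 303.5], 0.56)]
scene stand [([413.2, 318.6], 0.79), ([532.1, 330.3], 0.77), ([431.3, 330.6], 0.33)]
```

View pics/ca.png

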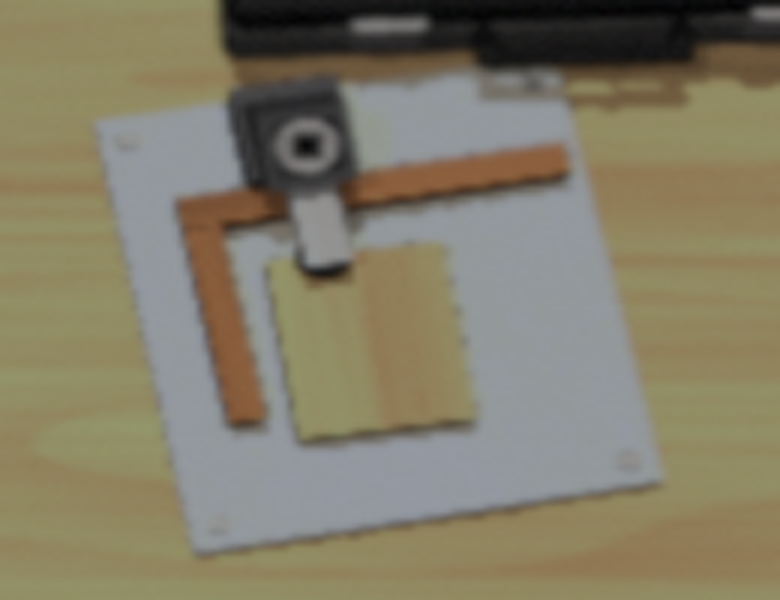

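View pics/cb.png

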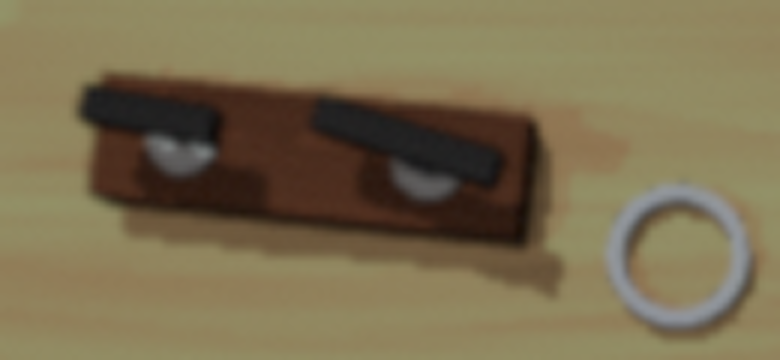

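View pics/cc.png

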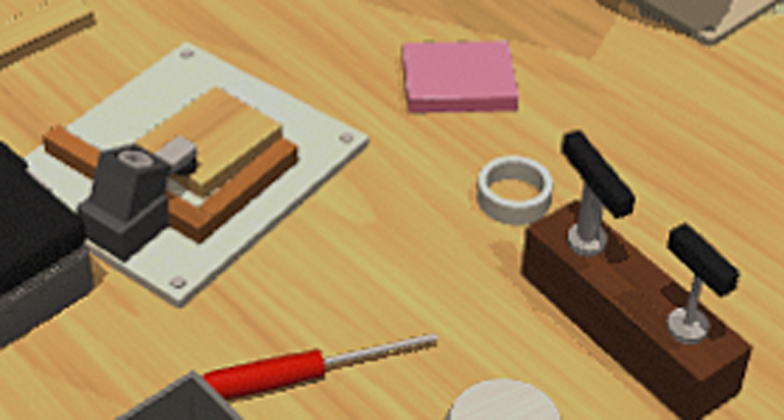

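```bash
python3 - <<'E'
from h import *
p,d,C=load('top'); X=cloud(C,d)
cor=[pt_plane(C,u,v,12)[:2] for u,v in [(316.3,159.4),(393.3,149),(410.3,231.4),(332.8,245.6)]]
print(np.round(cor,1)); 
c=np.array(cor); print([np.linalg.norm(c[i]-c[(i+1)%4]) for i in range(4)], c.mean(0))
e=[c[0]-c[3],c[1]-c[2]]; print([np.degrees(np.arctan2(v[1],v[0])) for v in e]); e=[c[0]-c[1],c[3]-c[2]];print([np.degrees(np.arctan2(-v[0],v[1])) for v in e])
# crop of heights
m=(X[...,0]>300)&(X[...,0]<800)
for nm,(u0,v0,u1,v1) in dict(jig=(310,140,420,250),stand=(175,225,270,270)).items():
    P=X[v0:v1,u0:u1].reshape(-1,3); h,b=np.histogram(P[:,2],np.arange(-10,170,4)); print(nm,[(int(bb),int(n)) for n,bb in zip(h,b) if n>8])
P=X[225:270,175:270].reshape(-1,3)
s=P[(P[:,2]>52)&(P[:,2]<66)]; rr=cv2.minAreaRect(s[:,:2].astype(np.float32)); print('stand',rr)
k=P[(P[:,2]>135)&(P[:,2]<165)]
for a in [k[k[:,1]>k[:,1].mean()],k[k[:,1]<k[:,1].mean()]]: print(cv2.minAreaRect(a[:,:2].astype(np.float32)),len(a),np.median(a[:,2]))
E
```

```text
[[ 745.9   35.2]
 [ 783.3 -201.1]
 [ 527.2 -249.4]
 [ 481.5  -16.7]]
[np.float64(239.24103083038568), np.float64(260.6032459588819), np.float64(237.04090032182472), np.float64(269.44503861300535)] [ 634.47161877 -108.01130681]
[np.float64(11.11177791345326), np.float64(10.664527659602014)]
[np.float64(8.977958233330734), np.float64(11.09774275445292)]
jig [(-10, 172), (-6, 893), (-2, 1674), (2, 1472), (6, 1275), (10, 1803), (14, 1353), (18, 486), (22, 152), (26, 335), (30, 643), (34, 595), (38, 219), (42, 72), (46, 104), (50, 124), (54, 140), (58, 111), (62, 59), (66, 39), (70, 44), (74, 51), (78, 56), (82, 43), (86, 43), (90, 42), (94, 19)]
stand [(-10, 138), (-6, 507), (-2, 1040), (2, 663), (6, 204), (10, 34), (14, 15), (18, 14), (22, 12), (26, 12), (30, 9), (34, 14), (38, 16), (42, 12), (46, 15), (50, 54), (54, 219), (58, 434), (62, 284), (66, 106), (70, 25), (134, 11), (142, 21), (146, 95), (150, 157), (154, 99), (158, 14)]
stand ((472.6745910644531, 309.8724365234375), (212.28395080566406, 61.432044982910156), 84.94800567626953)
((477.48956298828125, 368.96966552734375), (67.892333984375, 19.016916275024414), 80.95720672607422) 174 151.70349548665854
((466.6425476074219, 248.26588439941406), (88.12422180175781, 18.95625114440918), 72.95538330078125) 226 151.90257372866097
```

```bash
python3 - <<'E'
from h import *
print(go([690,-95,270],R.from_euler('xyz',[180,0,10.5],degrees=True)))
E
```

```text
(array([ 0.5857, -0.2232, -0.0387]), array([-0.    , -0.    ,  0.2515]))
```

```bash
python3 -m crank '[[[0.05,-0.019,-0.035,0,0,0.02],[0.11,-0.042,-0.0387,0,0,0.05],[0.165,-0.063,-0.0387,0,0,0.08],[0.22,-0.084,-0.0387,0,0,0.1],[0.275,-0.105,-0.0387,0,0,0.12],[0.33,-0.126,-0.0387,0,0,0.15],[0.385,-0.147,-0.0387,0,0,0.18],[0.44,-0.168,-0.0387,0,0,0.2],[0.495,-0.189,-0.0387,0,0,0.22],[0.54,-0.206,-0.0387,0,0,0.2515]]]' 0.3; python3 - <<'E'
from h import *
print(go([690,-95,270],R.from_euler('xyz',[180,0,10.5],degrees=True)))
E
```

```text
time: 3.0
tool_pos: [657.1, -127.8, 269.9]
tcp_rot: [-180.0, -0.0, 10.5]
ft_force: [-0.6, -0.2, 0.7]
finger_gap: 59.9
(array([ 0.0384, -0.0263, -0.0001]), array([-0.0001, -0.0002,  0.0001]))
```

```bash
python3 -m crank '[[[0.025,-0.017,0,0,0,0],[0.0384,-0.0263,0,0,0,0],[0.0384,-0.0263,0,0,0,0]]]'; python3 - <<'E'
from h import *
p,d,C=snap('wrist','w1')
E
```

```text
time: 3.38
tool_pos: [690.2, -94.6, 269.6]
tcp_rot: [-180.0, 0.0, 10.6]
ft_force: [-0.4, -0.3, 0.1]
finger_gap: 59.9
```

View pics/w1.png

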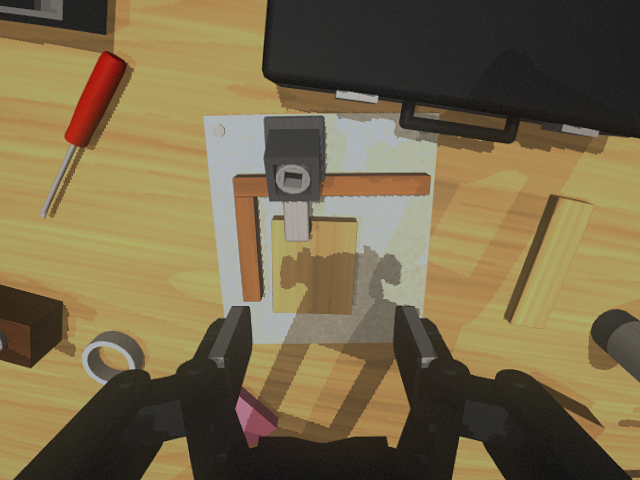

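```bash
python3 - <<'E'
from h import *
p,d,C=load('wrist')
cv2.imwrite('pics/w1z.png',cv2.resize(p[105:325,195:445],None,fx=3,fy=2.7,interpolation=cv2.INTER_CUBIC))
X=cloud(C,d)
for (u,v) in [(390,280),(370,185),(250,250),(315,235),(345,240),(297,220),(300,155),(270,150),(292,178)]: print((u,v),np.round(np.median(X[v-1:v+2,u-1:u+2].reshape(-1,3),0),1))
E
```

```text
(390, 280) [ 604.9 -190.    12.2]
(370, 185) [ 712.6 -138.9   34.3]
(250, 250) [621.  -28.3  34.1]
(315, 235) [649.7 -93.6  32. ]
(345, 240) [ 649.9 -126.1   32.6]
(297, 220) [670.8 -72.8  61.5]
(300, 155) [735.9 -66.6  92.4]
(270, 150) [734.6 -40.6  84.5]
(292, 178) [711.7 -62.   70. ]
```

View pics/w1z.png

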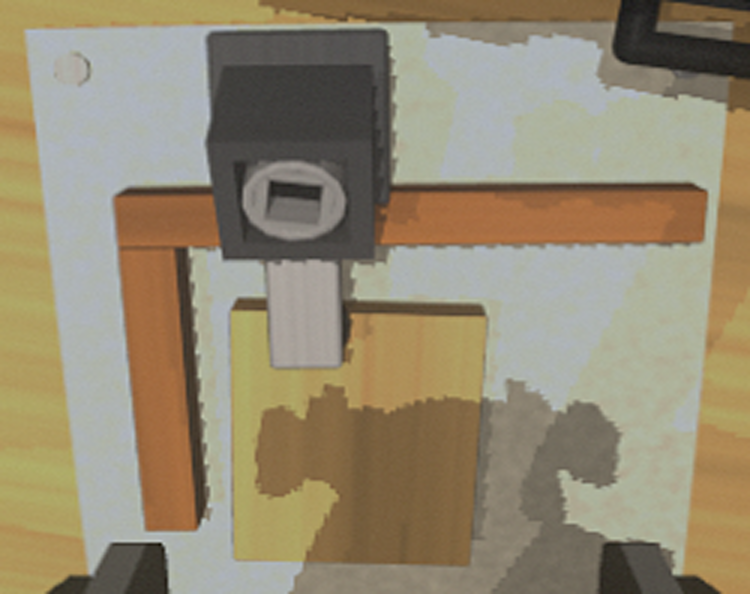

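```bash
cat > fit.py <<'E'
from h import *
def fit2(J,W):
    J=np.array(J,float);W=np.array(W,float);Jc=J-J.mean(0);Wc=W-W.mean(0)
    a=np.arctan2((Jc[:,0]*Wc[:,1]-Jc[:,1]*Wc[:,0]).sum(),(Jc*Wc).sum())
    M=np.array([[np.cos(a),-np.sin(a)],[np.sin(a),np.cos(a)]]); t=W.mean(0)-M@J.mean(0)
    return a,t,M,W-(J@M.T+t)
E
python3 - <<'E'
from fit import *
p,d,C=load('wrist')
px=lambda q:(195+(q[0]+.5)/3-.5,105+(q[1]+.5)/2.7-.5)
J=[(60,-110),(60,90),(60,70),(-60,70),(-60,90)]
W=[pt_plane(C,*px(q),34)[:2] for q in [(705,242),(118,248),(177,249),(197,529),(147,530)]]
a,t,M,res=fit2(J,W); print('jig',np.degrees(a),t,np.round(res,1))
B=[(55,45),(55,-45),(-55,-45),(-55,45)]
Wb=[pt_plane(C,*px(q),32)[:2] for q in [(232,311),(486,317),(470,565),(233,559)]]
ab,tb,Mb,rb=fit2(B,Wb); print('board',np.degrees(ab),tb,np.round(rb,1))
print('board in jig',M.T@(tb-t),np.degrees(ab-a)); print('corners',np.round([M.T@(w-t) for w in Wb],1))
for q in [(27,30),(728,22)]: print('plate',M.T@(pt_plane(C,*px(q),12)[:2]-t))
S=M@[85,25]+t; print('socket',S, 'img',pt_plane(C,*px((297,205)),85), M.T@(pt_plane(C,*px((297,205)),85)[:2]-t))
np.savez('/tmp/jig.npz',a=a,t=t)
E
```

```text
jig 11.120081783102217 [ 634.48628555 -104.70271985] [[ 0.1  0.1]
 [-0.2 -0.1]
 [-0.8 -0.3]
 [ 0.5  0.8]
 [ 0.4 -0.4]]
board 8.711390379952643 [610.70324751 -98.46042338] [[-0.5 -0.9]
 [-0.4  0.6]
 [ 0.5 -0. ]
 [ 0.4  0.3]]
board in jig [-22.13258843  10.71203497] -2.4086914031495725
corners [[ 34.   52.6]
 [ 30.7 -35.9]
 [-78.5 -32. ]
 [-74.7  58.2]]
plate [139.2599748  119.67603516]
plate [ 139.64451678 -117.87872898]
socket [713.06877398 -63.77849096] img [712.38245679 -64.54112622  85.        ] [84.179482  24.3840503]
```

```bash
cat >> fit.py <<'E'
def jig():
    z=np.load('/tmp/jig.npz'); a=float(z['a']); M=np.array([[np.cos(a),-np.sin(a)],[np.sin(a),np.cos(a)]]); return a,z['t'],M
def jgo(x,y,z,yaw=0):
    a,t,M=jig(); w=M@[x,y]+t; return go([w[0],w[1],z],R.from_euler('xyz',[180,0,np.degrees(a)+yaw],degrees=True))
def jpos():
    a,t,M=jig(); p,Q,s=pose(); return np.round(M.T@(p[:2]-t),1),round(p[2],1),s['ft_force'].round(1)
E
python3 - <<'E'
from fit import *
print(jgo(-112,12,60),jgo(-112,12,17))
E
```

```text
(array([-0.168 , -0.0119,  0.2098]), array([ 0.0002,  0.0005, -0.0106])) (array([-0.168 , -0.0119,  0.2528]), array([ 0.0002,  0.0005, -0.0106]))
```

```bash
python3 -m crank '[[[-0.045,-0.003,0.03,0,0,-0.005],[-0.1,-0.007,0.06,0,0,-0.0106],[-0.15,-0.0119,0.1,0,0,-0.0106],[-0.168,-0.0119,0.155,0,0,-0.0106],[-0.168,-0.0119,0.205,0,0,-0.0106],[-0.168,-0.0119,0.235,0,0,-0.0106],[-0.168,-0.0119,0.2528,0,0,-0.0106],[-0.168,-0.0119,0.2528,0,0,-0.0106]]]' ; python3 - <<'E'
from fit import *
print(jpos(), jgo(-61,12,17))
E
```

```text
time: 4.42
tool_pos: [521.2, -115.0, 16.3]
tcp_rot: [-180.0, 0.1, 11.1]
ft_force: [-0.1, 0.8, -0.7]
finger_gap: 59.6
(array([-113.2,   11.7]), np.float64(16.3), array([-0.1,  0.8, -0.7])) (array([ 0.0522, -0.0003, -0.0008]), array([-0.0006,  0.0021, -0.0011]))
```

```bash
python3 -m crank '[[[0.012,0,0,0,0,0],[0.02,0,0,0,0,0],[0.025,0,0,0,0,0],[0.03,0,0,0,0,0],[0.034,0,0,0,0,0],[0.038,0,0,0,0,0],[0.042,0,0,0,0,0],[0.046,0,0,0,0,0],[0.048,0,0,0,0,0],[0.048,0,0,0,0,0]]]' ; python3 - <<'E'
from fit import *
print(jpos())
E
```

```text
time: 5.68
tool_pos: [568.5, -105.7, 16.2]
tcp_rot: [-180.0, 0.1, 11.1]
ft_force: [0.9, 0.2, -0.2]
finger_gap: 59.7
(array([-64.9,  11.7]), np.float64(16.2), array([ 0.9,  0.2, -0.2]))
```

```bash
for k in 1 2; do python3 -m crank '[[[0.001,0,0,0,0,0],[0.002,0,0,0,0,0],[0.003,0,0,0,0,0],[0.003,0,0,0,0,0]]]' ; done; python3 - <<'E'
from fit import *
print(jpos())
p,d,C=snap('wrist','w2')
E
```

```text
time: 6.18
tool_pos: [571.6, -105.1, 16.2]
tcp_rot: [-180.0, 0.1, 11.1]
ft_force: [0.2, 0.8, -1.0]
finger_gap: 60.2
time: 6.68
tool_pos: [572.5, -105.0, 16.1]
tcp_rot: [-179.9, 0.3, 11.1]
ft_force: [-12.6, -2.3, 10.0]
finger_gap: 60.0
(array([-60.9,  11.7]), np.float64(16.1), array([-12.6,  -2.3,  10. ]))
```

View pics/w2.png

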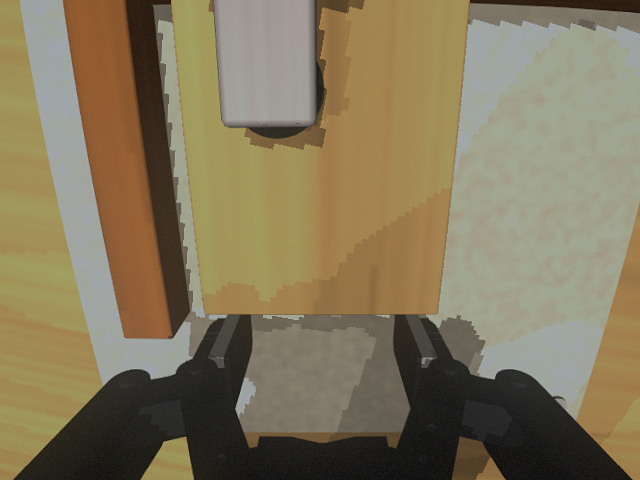

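```bash
python3 -m crank '[[[-0.012,0,0,0,0,0],[-0.012,0.03,-0.04,0,0,0],[-0.012,0.08,-0.04,0,0,0],[0.03,0.092,-0.04,0,0,0],[0.061,0.092,-0.02,0,0,0],[0.061,0.092,-0.003,0,0,0],[0.061,0.092,-0.003,0,0,0],[0.061,0.092,-0.003,0,0,0]]]' 1 ; python3 - <<'E'
from fit import *
print(jpos())
p,d,C=snap('wrist','w3')
E
```

```text
time: 7.72
tool_pos: [649.4, -183.7, 19.0]
tcp_rot: [-179.9, 0.4, 11.1]
ft_force: [-0.5, -1.1, 0.5]
finger_gap: 0.2
(array([ -0.6, -80.4]), np.float64(19.0), array([-0.5, -1.1,  0.5]))
```

View pics/w3.png

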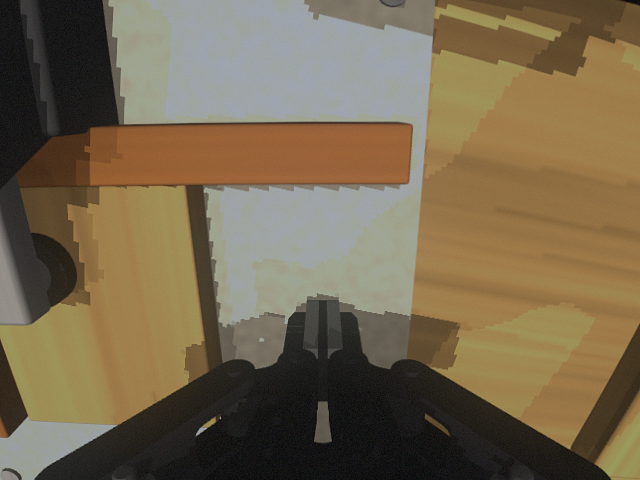

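```bash
python3 -m crank '[[[-0.014,-0.01,0,0,0,0],[-0.014,-0.022,0,0,0,0],[-0.014,-0.028,0,0,0,0],[-0.014,-0.032,0,0,0,0],[-0.014,-0.036,0,0,0,0],[-0.014,-0.04,0,0,0,0],[-0.014,-0.042,0,0,0,0],[-0.014,-0.044,0,0,0,0],[-0.014,-0.046,0,0,0,0],[-0.014,-0.046,0,0,0,0]]]' ; python3 - <<'E'
from fit import *
print(jpos())
E
```

```text
time: 9.02
tool_pos: [627.4, -141.3, 19.7]
tcp_rot: [-180.0, 0.3, 11.1]
ft_force: [0.1, -2.1, 0.6]
finger_gap: -0.5
(array([-14. , -34.5]), np.float64(19.7), array([ 0.1, -2.1,  0.6]))
```

```bash
for k in 1 2 ; do python3 -m crank '[[[0,-0.001,0,0,0,0],[0,-0.002,0,0,0,0],[0,-0.003,0,0,0,0],[0,-0.003,0,0,0,0]]]' ; done; python3 - <<'E'
from fit import *
print(jpos())
p,d,C=snap('wrist','w4')
E
```

```text
time: 9.52
tool_pos: [627.5, -139.9, 20.2]
tcp_rot: [179.9, 0.2, 11.0]
ft_force: [2.1, -8.7, -0.2]
finger_gap: 0.0
time: 10.02
tool_pos: [627.6, -139.7, 20.6]
tcp_rot: [179.7, 0.2, 11.0]
ft_force: [2.7, -13.9, -0.8]
finger_gap: -0.1
(array([-13.5, -33. ]), np.float64(20.6), array([  2.7, -13.9,  -0.8]))
```

View pics/w4.png

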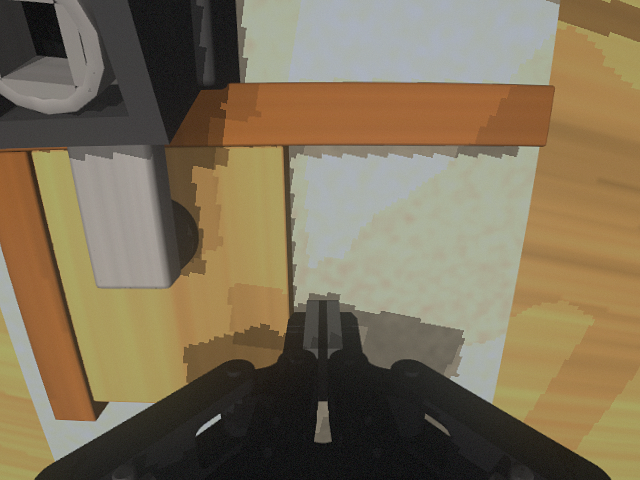

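```bash
python3 -m crank '[[[0,0.015,0,0,0,0],[0,0.03,-0.03,0,0,0],[0.01,0.02,-0.08,0,0,0],[0.03,-0.01,-0.13,0,0,0],[0.05,-0.04,-0.17,0,0,0],[0.05,-0.06,-0.19,0,0,0],[0.05,-0.06,-0.19,0,0,0],[0.05,-0.06,-0.19,0,0,0]]]' ; python3 - <<'E'
from fit import *
print(jpos())
p,d,C=snap('wrist','w5')
cv2.imwrite('pics/w5z.png',cv2.resize(p[80:420,150:470],None,fx=2.4,fy=1.75,interpolation=cv2.INTER_CUBIC))
E
```

```text
time: 11.08
tool_pos: [664.1, -70.7, 207.6]
tcp_rot: [179.7, 0.4, 11.0]
ft_force: [-0.4, -0.1, -0.7]
finger_gap: 0.1
(array([35.6, 27.6]), np.float64(207.6), array([-0.4, -0.1, -0.7]))
```

View pics/w5.png

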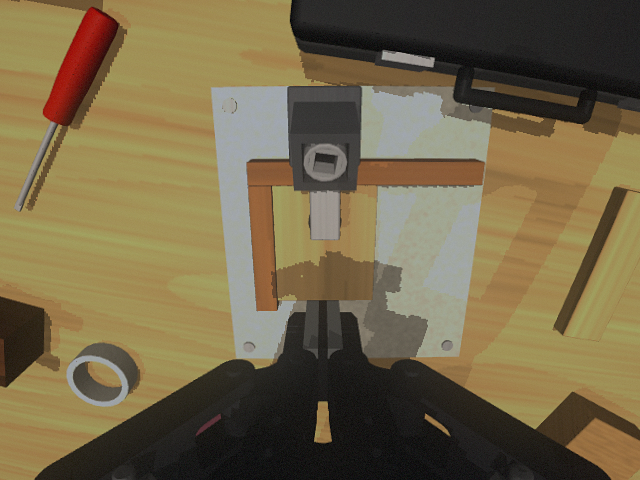

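```bash
python3 - <<'E'
from fit import *
p,d,C=load('wrist')
cv2.imwrite('pics/w5z.png',cv2.resize(p[135:325,235:395],None,fx=4.5,fy=3.1,interpolation=cv2.INTER_CUBIC))
E
```

```text
(no output)
```

View pics/w5z.png

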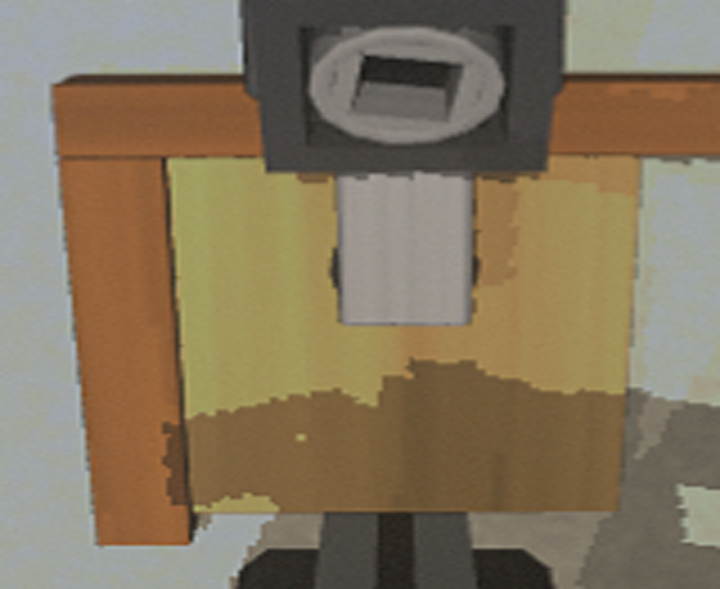

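```bash
cat >> fit.py <<'E'
def sock():
    a,t,M=jig(); Rz=R.from_euler('z',a); O=np.array([*(M@[85,25]+t),85.]); Rs=Rz*R.from_euler('y',-25,degrees=True); return O,Rs  # z out of socket, leaning to -x
E
python3 - <<'E'
from fit import *
p,d,C=load('wrist')
px=lambda q:(235+(q[0]+.5)/4.5-.5,135+(q[1]+.5)/3.1-.5)
a,t,M=jig()
Wb=[pt_plane(C,*px(q),32)[:2] for q in [(170,159),(640,158),(620,512),(189,511)]]
print('board',np.round([M.T@(w-t) for w in Wb],1)); 
ab,tb,Mb,rb=fit2([(55,45),(55,-45),(-55,-45),(-55,45)],Wb); print(M.T@(tb-t),np.degrees(ab-a))
Wf=[pt_plane(C,*px(q),34)[:2] for q in [(60,157),(164,158),(191,543),(98,545)]]
print('fence',np.round([M.T@(w-t) for w in Wf],1))
O,Rs=sock(); print(O,Rs.as_matrix()[:,2])
T=np.array(C['cam_to_world'])
Q=[]
for q in [(363,56),(463,65),(448,120),(353,110)]:
    dd=T[:3,:3]@ray(C,*px(q)); n=Rs.as_matrix()[:,2]; P=T[:3,3]+dd*((O-T[:3,3])@n)/(dd@n); Q.append(Rs.inv().apply(P-O))
Q=np.array(Q); print(np.round(Q,1),Q.mean(0))
for i in range(4):
    e=Q[(i+1)%4]-Q[i]; print(np.linalg.norm(e),np.degrees(np.arctan2(e[1],e[0])))
E
```

```text
board [[ 59.1  69.6]
 [ 59.  -19.2]
 [-49.9 -19.8]
 [-49.   70.8]]
[ 4.81255649 25.33444441] -0.21258103559009692
fence [[ 60.2  90. ]
 [ 59.8  70.5]
 [-58.9  70.6]
 [-59.6  90.3]]
[713.06877398 -63.77849096  85.        ] [-0.41468366 -0.08150865  0.90630779]
[[ 8.6  7.1 -0. ]
 [ 6.3 -8.  -0. ]
 [-8.2 -6.  -0. ]
 [-5.4  8.9 -0. ]] [ 2.96317809e-01  4.91820519e-01 -2.32191977e-14]
15.333615401188219 -98.77004467607986
14.617655934598623 172.19325724023878
15.184648041362614 79.41565084740319
14.140564348702302 -7.139627766392407
```

```bash
python3 - <<'E'
from fit import *
print(go([467,248,265],R.from_euler('xyz',[180,0,73],degrees=True)))
E
```

```text
(array([-0.1333, -0.3502, -0.0585]), array([ 6.0000e-04,  8.8000e-03, -1.0833e+00]))
```

```bash
python3 -m crank '[[[-0.013,-0.035,-0.03,0,0,-0.13],[-0.033,-0.085,-0.0585,0,0,-0.28],[-0.053,-0.14,-0.0585,0,0,-0.44],[-0.073,-0.19,-0.0585,0,0,-0.6],[-0.09,-0.24,-0.0585,0,0,-0.75],[-0.11,-0.29,-0.0585,0,0,-0.9],[-0.127,-0.332,-0.0585,0,0.0088,-1.05],[-0.1333,-0.3502,-0.0585,0,0.0088,-1.0833],[-0.1333,-0.3502,-0.0585,0,0.0088,-1.0833]]]' 0.5; python3 - <<'E'
from fit import *
print(go([467,248,265],R.from_euler('xyz',[180,0,73],degrees=True)))
p,d,C=snap('wrist','w6')
E
```

```text
time: 12.25
tool_pos: [466.6, 247.8, 263.8]
tcp_rot: [-180.0, 0.1, 73.0]
ft_force: [-0.2, 0.5, 0.6]
finger_gap: 42.5
(array([ 0.0003,  0.0004, -0.0012]), array([-0.0007,  0.0018, -0.0006]))
```

View pics/w6.png

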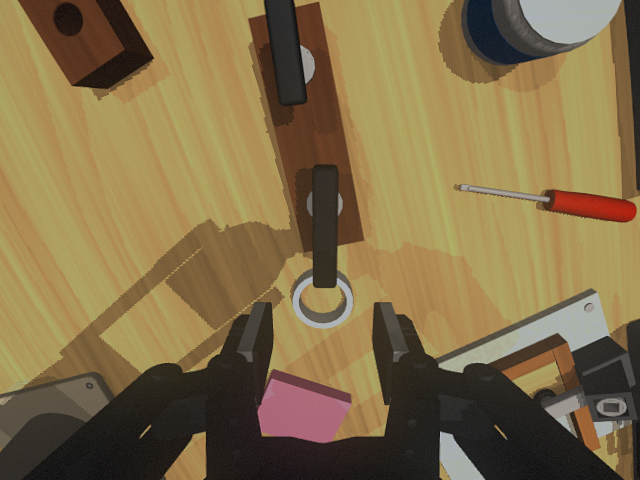

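```bash
python3 - <<'E'
from fit import *
p,d,C=load('wrist'); X=cloud(C,d)[140:310,270:370].reshape(-1,3)
k=X[(X[:,2]>146)&(X[:,2]<160)]; print(len(k),np.median(k[:,2])); print(cv2.minAreaRect(k[:,:2].astype(np.float32)))
W=[pt_plane(C,*q,152)[:2] for q in [(313,165.5),(336.5,165.5),(337.5,287.5),(313.5,287.5)]]
print(np.round(W,1)); print(cv2.minAreaRect(np.array(W,np.float32)))
print('collar?',pt_plane(C,324,205,68))
cv2.imwrite('pics/w6z.png',cv2.resize(p[150:300,280:380],None,fx=4,fy=4,interpolation=cv2.INTER_CUBIC))
E
```

```text
3063 151.99885225079257
((469.1252746582031, 252.09918212890625), (89.78002166748047, 17.97083854675293), 72.57470703125)
[[475.1 297.9]
 [490.1 293.3]
 [465.4 206.8]
 [448.3 212. ]]
((470.06939697265625, 252.41635131835938), (90.0105209350586, 17.88272476196289), 72.95509338378906)
collar? [468.47265929 250.39921802  68.        ]
```

View pics/w6z.png

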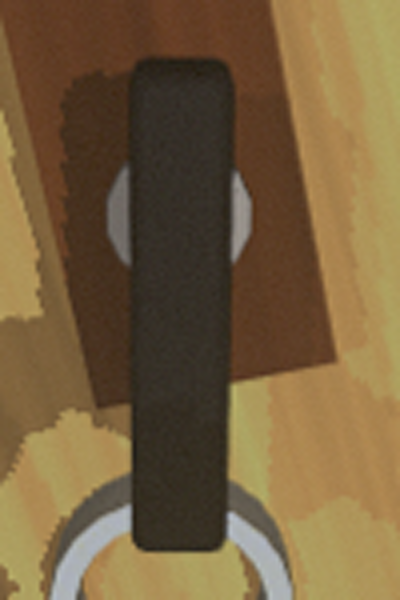

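```bash
python3 - <<'E'
from fit import *
print(go([469.3,252.2,122],R.from_euler('xyz',[180,0,72.7],degrees=True)))
E
```

```text
(array([0.0057, 0.0006, 0.142 ]), array([-0.0002,  0.0018,  0.0033]))
```

```bash
python3 -m crank '[[[0.0057,0.0006,0.04,0,0.0018,0.0033],[0.0057,0.0006,0.085,0,0.0018,0.0033],[0.0057,0.0006,0.115,0,0.0018,0.0033],[0.0057,0.0006,0.135,0,0.0018,0.0033],[0.0057,0.0006,0.142,0,0.0018,0.0033],[0.0057,0.0006,0.142,0,0.0018,0.0033]]]' ; python3 -m crank '[[[0,0,0,0,0,0],[0,0,0,0,0,0],[0,0,0,0,0,0],[0,0,0,0,0,0],[0,0,0,0,0,0]]]' 1 90; python3 - <<'E'
from fit import *
p,d,C=snap('wrist','w7')
E
```

```text
time: 13.05
tool_pos: [469.7, 251.2, 121.8]
tcp_rot: [-180.0, 0.0, 72.6]
ft_force: [0.4, 0.3, -0.3]
finger_gap: 42.6
time: 13.68
tool_pos: [470.5, 251.5, 123.1]
tcp_rot: [179.9, -0.0, 72.6]
ft_force: [-0.4, -0.5, 6.9]
finger_gap: 16.7
```

View pics/w7.png

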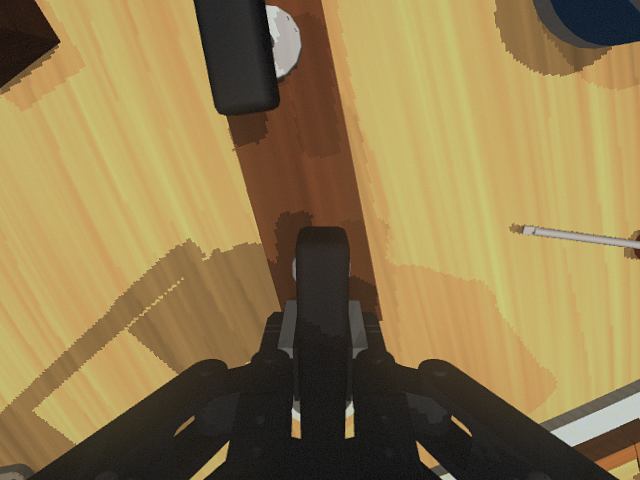

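```bash
python3 -m crank '[[[0,0,-0.01,0,0,0],[0,0,-0.03,0,0,0],[0,0,-0.055,0,0,0],[0,0,-0.08,0,0,0],[0,0,-0.105,0,0,0],[0,0,-0.12,0,0,0],[0,0,-0.12,0,0,0]]]'; python3 - <<'E'
from fit import *
p,d,C=snap('scene','s8')
P,Q,s=pose(); print(s['finger_gap'],s['ft_force'])
print('tip',proj(C,P+Q.apply([0,0,112.5])),'collar',proj(C,P+Q.apply([0,0,58])))
cv2.imwrite('pics/s8z.png',cv2.resize(p[150:350,310:510],None,fx=3,fy=3,interpolation=cv2.INTER_CUBIC))
O,Rs=sock()
# target: key x = tool x ; square angle -8.6+90 about socket z
Rk=Rs*R.from_euler('z',-8.6+90,degrees=True); Rt=Rk*R.from_euler('x',180,degrees=True)
n=Rs.as_matrix()[:,2]
for h in [112.5+40,112.5-14]:
    T=O+n*h; print(T,Rt.as_euler('xyz',degrees=True),go(T,Rt))
E
```

```text
time: 14.6
tool_pos: [471.0, 251.8, 244.4]
tcp_rot: [179.8, -0.1, 72.6]
ft_force: [0.1, 0.5, -2.8]
finger_gap: 16.7
16.40905529593301 [-0.13266923  0.0297169  -3.95298308]
tip [np.float64(401.5049599793515), np.float64(265.6858140263932)] collar [np.float64(404.2089517966729), np.float64(248.04623281237315)]
[649.82951627 -76.20855972 223.21193752] [155.24724245  -3.62329962  93.31540233] (array([-0.2591,  0.2692,  0.02  ]), array([-0.4142,  0.1392, -0.3421]))
[672.22243375 -71.80709275 174.27131702] [155.24724245  -3.62329962  93.31540233] (array([-0.2482,  0.2892,  0.069 ]), array([-0.4142,  0.1392, -0.3421]))
```

View pics/s8z.png

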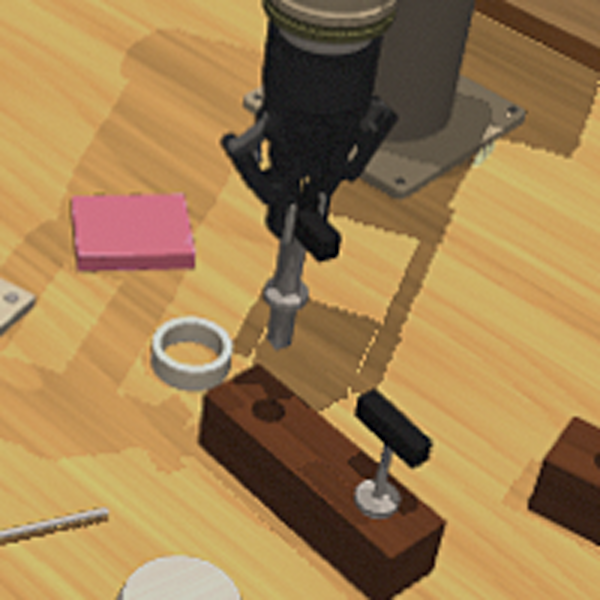

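```bash
python3 -m crank '[[[-0.026,0.027,0.0,-0.04,0.014,-0.034],[-0.06,0.062,0.0,-0.09,0.03,-0.08],[-0.095,0.099,0.002,-0.15,0.05,-0.12],[-0.13,0.135,0.004,-0.21,0.07,-0.17],[-0.165,0.171,0.007,-0.27,0.09,-0.22],[-0.2,0.207,0.01,-0.32,0.11,-0.27],[-0.23,0.239,0.015,-0.37,0.125,-0.31],[-0.25,0.26,0.018,-0.4142,0.1392,-0.3421],[-0.2591,0.2692,0.02,-0.4142,0.1392,-0.3421],[-0.2591,0.2692,0.02,-0.4142,0.1392,-0.3421]]]'; cat > sk.py <<'E'
from fit import *
def skt(h,L=112.5,ang=-8.6+90,off=(0,0)):
    O,Rs=sock(); Rk=Rs*R.from_euler('z',ang,degrees=True); Rt=Rk*R.from_euler('x',180,degrees=True)
    return O+Rs.apply([off[0],off[1],h+L]),Rt
E
python3 - <<'E'
from sk import *
print(go(*skt(40)))
p,d,C=snap('wrist','w9')
p,d,C=snap('scene','s9')
P,Q,s=pose()
print('tip',proj(C,P+Q.apply([0,0,112.5])),'collar',proj(C,P+Q.apply([0,0,58])),'sock',proj(C,sock()[0]))
cv2.imwrite('pics/s9z.png',cv2.resize(p[130:310,160:340],None,fx=3.3,fy=3.3,interpolation=cv2.INTER_CUBIC))
E
```

```text
time: 15.9
tool_pos: [649.2, -76.4, 221.7]
tcp_rot: [155.4, -3.7, 93.2]
ft_force: [-1.0, 1.2, -2.1]
finger_gap: 16.4
(array([ 0.0003,  0.0012, -0.0011]), array([-0.003 , -0.0002, -0.002 ]))
tip [np.float64(241.7363753226432), np.float64(241.9870639233235)] collar [np.float64(246.7086209984974), np.float64(221.56313164464498)] sock [np.float64(237.72943794824639), np.float64(256.3148605293872)]
```

View pics/s9z.png

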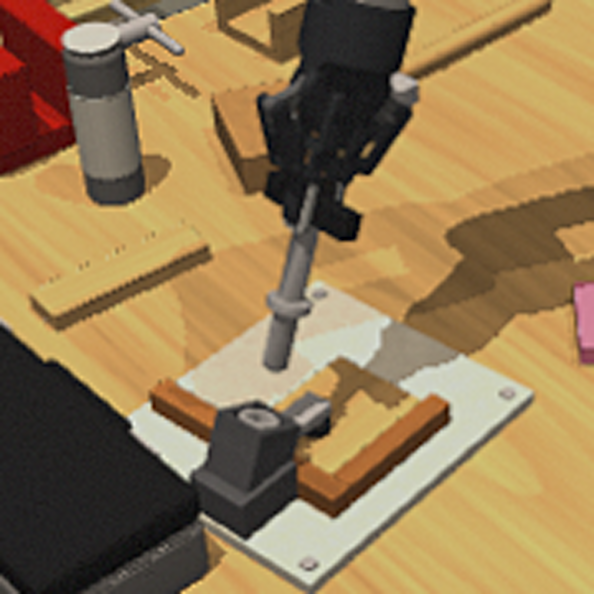

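View pics/w9.png

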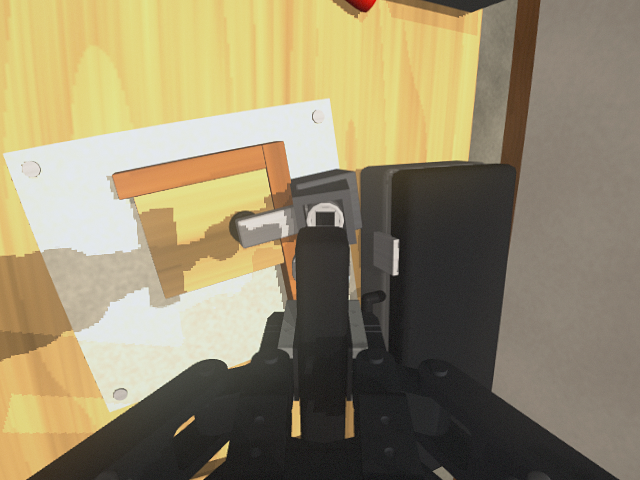

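```bash
python3 -m crank '[[[0.0003,0.0012,0.01,-0.003,0,-0.002],[0.0003,0.0012,0.025,-0.003,0,-0.002],[0.0003,0.0012,0.034,-0.003,0,-0.002],[0.0003,0.0012,0.037,-0.003,0,-0.002],[0.0003,0.0012,0.037,-0.003,0,-0.002]]]'; python3 - <<'E'
from sk import *
print(go(*skt(-4)),go(*skt(-14)))
p,d,C=snap('scene')
P,Q,s=pose()
print('tip',proj(C,P+Q.apply([0,0,112.5])),'sock',proj(C,sock()[0]))
cv2.imwrite('pics/s10z.png',cv2.resize(p[190:290,190:290],None,fx=6,fy=6,interpolation=cv2.INTER_CUBIC))
E
```

```text
time: 16.62
tool_pos: [665.8, -71.7, 189.3]
tcp_rot: [155.2, -3.6, 93.4]
ft_force: [0.4, 0.1, -2.9]
finger_gap: 16.4
(array([-0.0014, -0.0005,  0.0063]), array([ 0.0009, -0.001 ,  0.0019])) (array([-0.0014, -0.0005,  0.0163]), array([ 0.0009, -0.001 ,  0.0019]))
tip [np.float64(237.9759171515119), np.float64(255.61747214576584)] sock [np.float64(237.72943794824639), np.float64(256.3148605293872)]
```

View pics/s10z.png

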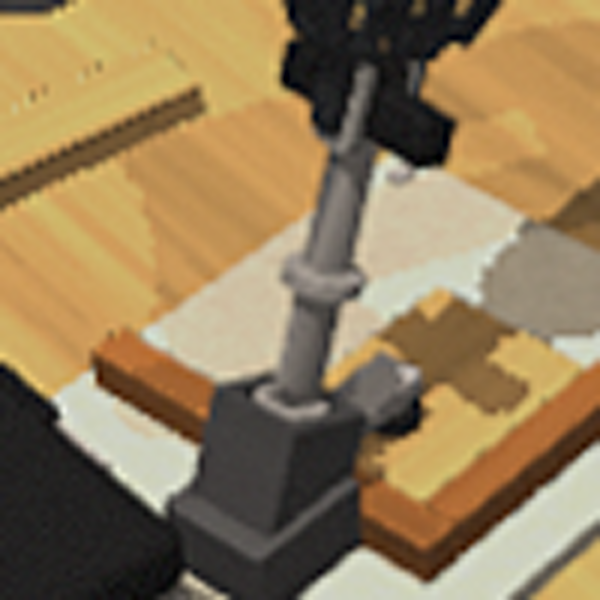

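Centered over the socket mouth; the measured pose is noisy by ~1 mm. Insert gradually.

```bash
python3 -m crank '[[[-0.0007,-0.0003,0.002,0,0,0.001],[-0.001,-0.0005,0.004,0,0,0.0019],[-0.001,-0.0005,0.006,0,0,0.0019],[-0.001,-0.0005,0.008,0,0,0.0019],[-0.001,-0.0005,0.008,0,0,0.0019]]]'; python3 - <<'E'
from sk import *
P,Q,s=pose(); O,Rs=sock(); print('tip in socket',Rs.inv().apply(P+Q.apply([0,0,112.5])-O), s['ft_force'],s['wrist_torque'])
print(go(*skt(-14)))
E
```

```text
time: 17.3
tool_pos: [669.1, -72.1, 182.3]
tcp_rot: [155.1, -3.7, 93.3]
ft_force: [0.7, -0.1, -1.9]
finger_gap: 16.5
tip in socket [ 0.75626751  0.3532419  -5.39004826] [ 0.69960843 -0.05843857 -1.94589247] [ 0.07600197  0.24913706 -0.04030355]
(array([-0.0004, -0.0005,  0.0086]), array([ 0.0018, -0.0008,  0.0001]))
```

```bash
python3 -m crank '[[[0,0,0.002,0,0,0],[0,0,0.004,0,0,0],[0,0,0.006,0,0,0],[0,0,0.008,0,0,0],[0,0,0.0095,0,0,0],[0,0,0.0095,0,0,0]]]'; python3 - <<'E'
from sk import *
P,Q,s=pose(); O,Rs=sock(); print('tip in socket',Rs.inv().apply(P+Q.apply([0,0,112.5])-O), s['ft_force'],s['wrist_torque'])
p,d,C=snap('scene')
print('collar', proj(C,P+Q.apply([0,0,58])))
cv2.imwrite('pics/s11z.png',cv2.resize(p[190:290,190:290],None,fx=6,fy=6,interpolation=cv2.INTER_CUBIC))
E
```

```text
time: 18.05
tool_pos: [673.3, -71.6, 175.1]
tcp_rot: [155.1, -3.6, 93.4]
ft_force: [-6.4, -0.3, 7.1]
finger_gap: 16.8
tip in socket [  1.64057456   0.01998694 -13.68207564] [-6.43931916 -0.31659611  7.06460205] [-0.02568049  1.02219733  0.10788333]
collar [np.float64(240.97416940007327), np.float64(241.47102879151305)]
```

View pics/s11z.png

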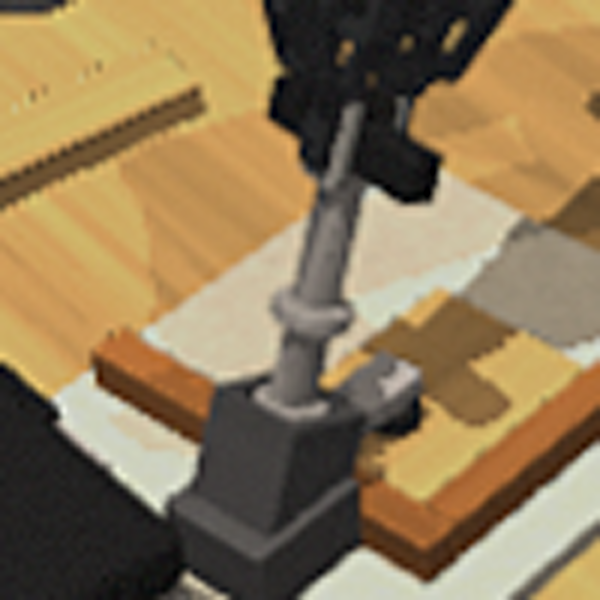

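```bash
python3 -m crank '[[[0,-0.0005,0,0,0,0.1],[0,-0.001,0,0,0,0.2],[0,-0.001,0,0,0,0.32],[0,-0.001,0,0,0,0.44],[0,-0.001,0,0,0,0.56],[0,-0.001,0,0,0,0.68],[0,-0.001,0,0,0,0.8],[0,-0.001,0,0,0,0.9],[0,-0.001,0,0,0,1.0],[0,-0.001,0,0,0,1.0]]]' - 120; python3 - <<'E'
from sk import *
P,Q,s=pose(); O,Rs=sock(); print('tip in socket',Rs.inv().apply(P+Q.apply([0,0,112.5])-O), s['ft_force'],s['wrist_torque'],s['joint_pos'].round(1))
rel=(Rs.inv()*Q*R.from_euler('x',180,degrees=True)); print(np.degrees(rel.as_rotvec()),np.degrees(np.arccos(rel.as_matrix()[2,2])), 'turned', rel.as_euler('zyx'))
E
```

```text
time: 19.35
tool_pos: [672.6, -71.7, 175.1]
tcp_rot: [169.1, -22.8, 37.5]
ft_force: [-0.3, 1.5, -1.0]
finger_gap: 16.5
tip in socket [  1.05635236   0.03650197 -13.4445503 ] [-0.27989694  1.53910447 -1.02838082] [ 0.24150583  0.30431771 -0.07162275] [-16.6   0.2 102.5  13.9  55.5  32.4]
[-0.05387572 -0.18330092 24.17704874] 0.18964019993217454 turned [ 4.21969083e-01 -3.30056994e-03 -2.47624873e-04]
```

```bash
python3 -m crank '[[[0,0,0,0,0,0.06],[0,0,0,0,0,0.12],[0,0,0,0,0,0.16],[0,0,0,0,0,0.16]]]'; python3 - <<'E'
from sk import *
P,Q,s=pose(); O,Rs=sock(); print('tip in socket',Rs.inv().apply(P+Q.apply([0,0,112.5])-O), s['ft_force'],s['wrist_torque'],Rs.inv().apply(s['wrist_torque']))
rel=(Rs.inv()*Q*R.from_euler('x',180,degrees=True)); print('ang', np.pi/2-rel.as_euler('zyx')[0])
E
```

```text
time: 19.85
tool_pos: [672.7, -71.7, 175.3]
tcp_rot: [173.0, -24.3, 27.8]
ft_force: [-2.3, -0.5, -1.2]
finger_gap: 16.2
tip in socket [  1.26815236   0.01461547 -13.30006388] [-2.30021067 -0.50339935 -1.16598479] [-0.18988993  0.29844813  0.21103408] [-0.02751324  0.32946809  0.24567997]
ang 1.3063701763935676
```

```bash
python3 -m crank '[[[0,0,0,0,0,0.04],[0,0,0,0,0,0.08],[0,0,0,0,0,0.08]]]'; python3 - <<'E'
from sk import *
P,Q,s=pose(); O,Rs=sock(); print('tip in socket',Rs.inv().apply(P+Q.apply([0,0,112.5])-O), s['ft_force'],Rs.inv().apply(s['wrist_torque']))
rel=(Rs.inv()*Q*R.from_euler('x',180,degrees=True)); print('ang', np.pi/2-rel.as_euler('zyx')[0])
E
```

```text
time: 20.23
tool_pos: [672.7, -71.6, 175.3]
tcp_rot: [175.0, -24.7, 22.9]
ft_force: [-1.3, 0.7, 1.5]
finger_gap: 16.3
tip in socket [  1.33265113   0.03437123 -13.24419865] [-1.27122786  0.72278189  1.472883  ] [0.09704258 0.41574623 0.13030582]
ang 1.3840060174943982
```

```bash
for k in 1 2; do python3 -m crank '[[[0,0,0,0,0,0.04],[0,0,0,0,0,0.06],[0,0,0,0,0,0.06]]]'; python3 - <<'E'
from sk import *
P,Q,s=pose(); O,Rs=sock(); print(s['ft_force'],Rs.inv().apply(s['wrist_torque']),s['joint_efforts'][5])
rel=(Rs.inv()*Q*R.from_euler('x',180,degrees=True)); print('ang', np.pi/2-rel.as_euler('zyx')[0])
E
done
```

```text
time: 20.6
tool_pos: [672.8, -71.7, 175.5]
tcp_rot: [176.5, -25.0, 19.2]
ft_force: [-1.1, 0.2, 1.6]
finger_gap: 16.4
[-1.0965593   0.21586272  1.60566965] [0.08750129 0.77819499 0.64325676] 0.48767510801553726
ang 1.442589692494881
time: 20.98
tool_pos: [672.9, -71.7, 175.7]
tcp_rot: [178.1, -25.2, 15.5]
ft_force: [-1.1, 0.3, 1.7]
finger_gap: 15.7
[-1.12558954  0.29915435  1.72306291] [0.13477048 0.42482502 0.12275351] 0.7973448559641838
ang 1.501472504413572
```

```bash
for k in 1; do python3 -m crank '[[[0,0,0,0,0,0.04],[0,0,0,0,0,0.06],[0,0,0,0,0,0.06]]]'; python3 - <<'E'
from sk import *
P,Q,s=pose(); O,Rs=sock(); print(s['ft_force'],Rs.inv().apply(s['wrist_torque']),s['joint_efforts'][5])
rel=(Rs.inv()*Q*R.from_euler('x',180,degrees=True)); print('ang', np.pi/2-rel.as_euler('zyx')[0])
p,d,C=snap('scene')
cv2.imwrite('pics/s12z.png',cv2.resize(p[190:290,190:290],None,fx=6,fy=6,interpolation=cv2.INTER_CUBIC))
p,d,C=snap('wrist','w12')
E
done
```

```text
time: 21.35
tool_pos: [672.6, -71.8, 175.7]
tcp_rot: [179.7, -25.2, 11.8]
ft_force: [-5.2, -0.1, 4.2]
finger_gap: 15.8
[-5.20752383 -0.09662856  4.1818461 ] [0.17538424 1.08823912 0.38987612] 0.5976115353405476
ang 1.5607812285954434
```

View pics/s12z.png

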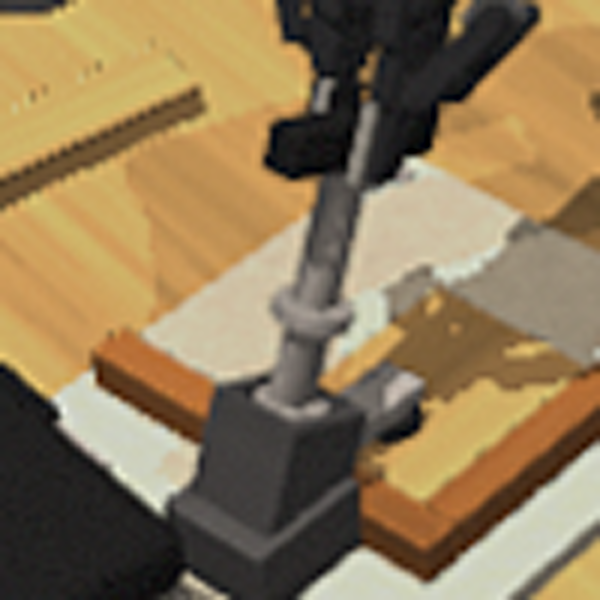

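View pics/w12.png

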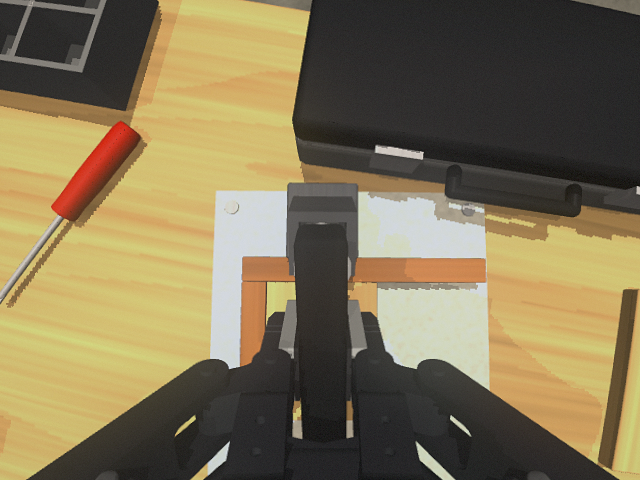

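```bash
python3 -m crank '[[[0,0,0,0,0,-0.05],[0,0,0,0,0,-0.1],[0,0,-0.005,0,0,-0.1],[0,0,-0.014,0,0,-0.1],[0,0,-0.03,0,0,-0.1],[0,0,-0.06,0,0,-0.1],[0,0,-0.09,0,0,-0.1],[0,0,-0.09,0,0,-0.1]]]'; python3 - <<'E'
from sk import *
p,d,C=snap('wrist','w13'); X=cloud(C,d)
O,Rs=sock(); print('sock',proj(C,O)); a,t,M=jig(); print('foot arm',proj(C,[*(M@[30,25]+t),63]))
p,d,C=snap('scene','s13')
cv2.imwrite('pics/s13z.png',cv2.resize(p[150:290,160:300],None,fx=4,fy=4,interpolation=cv2.INTER_CUBIC))
E
```

```text
time: 22.45
tool_pos: [636.2, -80.0, 261.6]
tcp_rot: [176.8, -25.3, 18.1]
ft_force: [-0.8, 0.4, -2.5]
finger_gap: 15.6
sock [np.float64(320.2619455006467), np.float64(214.28049197687218)]
foot arm [np.float64(313.59339262058825), np.float64(274.654175932773)]
```

View pics/w13.png

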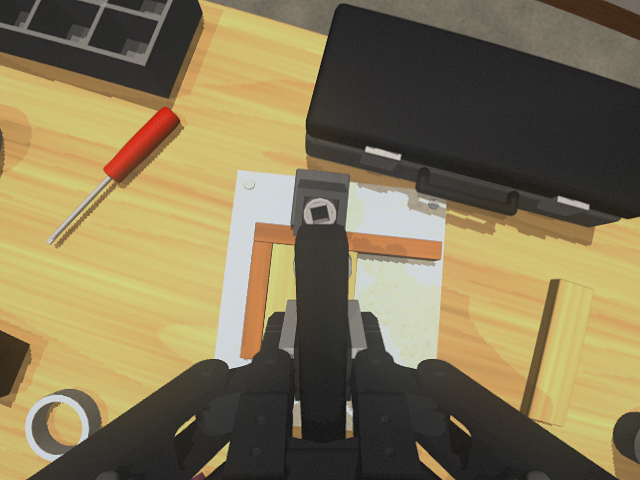

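View pics/s13z.png

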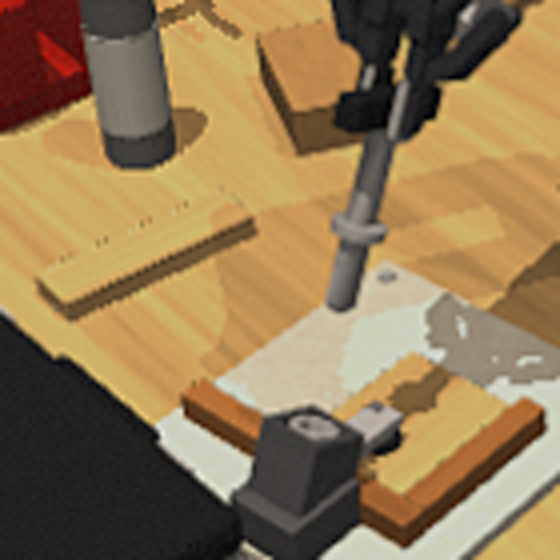

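Measure the socket square's angle now.

```bash
python3 - <<'E'
from fit import *
p,d,C=load('wrist')
cv2.imwrite('pics/w13z.png',cv2.resize(p[190:235,295:345],None,fx=14,fy=13,interpolation=cv2.INTER_CUBIC))
E
```

```text
(no output)
```

View pics/w13z.png

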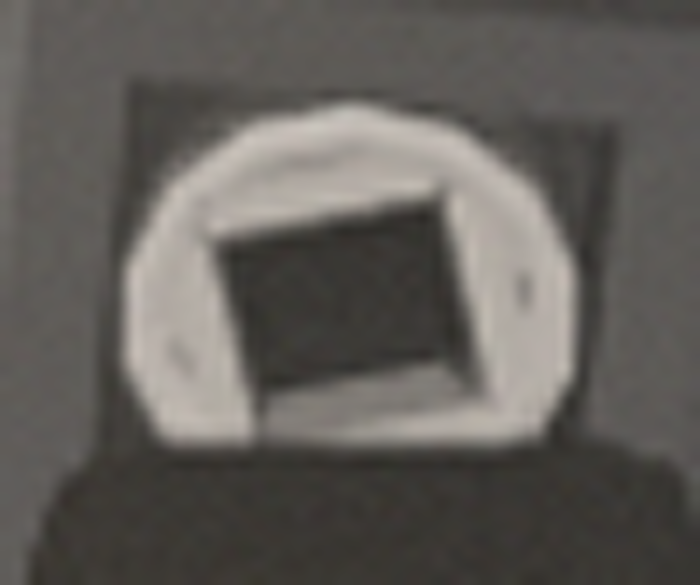

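```bash
python3 - <<'E'
from sk import *
p,d,C=load('wrist'); T=np.array(C['cam_to_world'])
px=lambda q:(295+(q[0]+.5)/14-.5,190+(q[1]+.5)/13-.5)
O,Rs=sock();n=Rs.as_matrix()[:,2];Q=[]
for q in [(215,238),(443,192),(490,402),(257,440)]:
    dd=T[:3,:3]@ray(C,*px(q)); P=T[:3,3]+dd*((O-T[:3,3])@n)/(dd@n); Q.append(Rs.inv().apply(P-O))
Q=np.array(Q); print(np.round(Q,1),Q.mean(0))
for i in range(4):
    e=Q[(i+1)%4]-Q[i]; print(np.linalg.norm(e),np.degrees(np.arctan2(e[1],e[0])))
E
```

```text
[[ 5.  10.1  0. ]
 [ 9.9 -4.3 -0. ]
 [-4.9 -9.1 -0. ]
 [-9.4  5.8 -0. ]] [ 1.49921884e-01  6.04301399e-01 -3.63467867e-14]
15.21715610928664 -71.23028942453503
15.561397212601364 -162.02431661097435
15.629948296576536 106.55377613794758
14.96827160627153 16.408224960279874
```

```bash
python3 - <<'E'
from sk import *
print(go([470.5,251.7,250],R.from_euler('xyz',[180,0,72.6],degrees=True)))
E
```

```text
(array([-0.0517, -0.3643, -0.0355]), array([ 0.2561, -0.3793, -0.9471]))
```

```bash
python3 -m crank '[[[-0.005,-0.036,-0.003,0.025,-0.038,-0.095],[-0.01,-0.08,-0.008,0.055,-0.083,-0.2],[-0.018,-0.124,-0.012,0.085,-0.125,-0.31],[-0.024,-0.168,-0.016,0.115,-0.17,-0.43],[-0.03,-0.212,-0.02,0.145,-0.215,-0.54],[-0.036,-0.256,-0.025,0.178,-0.265,-0.66],[-0.042,-0.3,-0.029,0.21,-0.31,-0.78],[-0.048,-0.34,-0.033,0.24,-0.355,-0.885],[-0.0517,-0.3643,-0.0355,0.2561,-0.3793,-0.9471],[-0.0517,-0.3643,-0.0355,0.2561,-0.3793,-0.9471]]]'; python3 - <<'E'
from sk import *
print(go([470.5,251.7,250],R.from_euler('xyz',[180,0,72.6],degrees=True)))
p,d,C=snap('wrist','w14')
p,d,C=snap('scene')
P,Q,s=pose()
for z in (112.5,62,54,10): print(z,proj(C,P+Q.apply([0,0,z])))
print('hole',proj(C,[468,251,60]))
cv2.imwrite('pics/s14z.png',cv2.resize(p[190:320,350:480],None,fx=4.5,fy=4.5,interpolation=cv2.INTER_CUBIC))
E
```

```text
time: 23.8
tool_pos: [469.3, 253.4, 247.9]
tcp_rot: [-179.8, 0.1, 72.8]
ft_force: [1.5, -0.4, -2.6]
finger_gap: 16.1
(array([-0.0013,  0.0017, -0.0021]), array([-0.0028,  0.0017,  0.0035]))
112.5 [np.float64(401.91744861153785), np.float64(263.8361272964292)]
62 [np.float64(404.4042079266223), np.float64(247.4723692485875)]
54 [np.float64(404.8092981594074), np.float64(244.79834191254764)]
10 [np.float64(407.09410914988234), np.float64(229.6716561429774)]
hole [np.float64(398.79126215794616), np.float64(286.4181991575155)]
```

View pics/s14z.png

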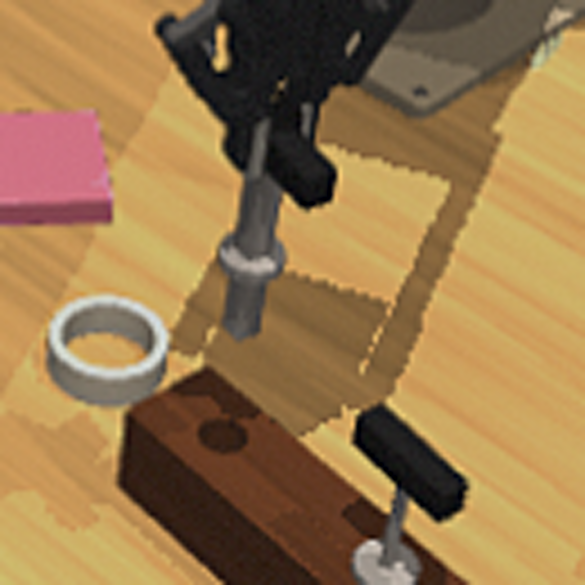

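View pics/w14.png

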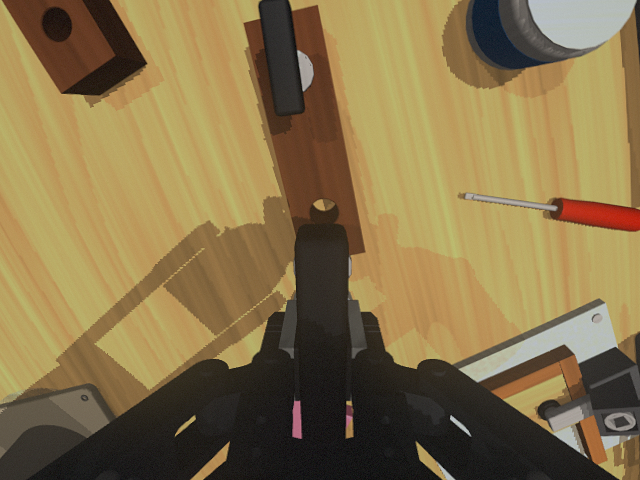

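```bash
python3 - <<'E'
from sk import *
p,d,C=load('wrist')
cv2.imwrite('pics/w14z.png',cv2.resize(p[190:230,295:350],None,fx=12,fy=12,interpolation=cv2.INTER_CUBIC))
for q in [(309,211),(337.5,211),(323.5,198)]: print(pt_plane(C,*q,60))
E
```

```text
[456.81355895 256.70656296  60.        ]
[481.34963644 249.11915587  60.        ]
[472.82459037 264.24840071  60.        ]
```

View pics/w14z.png

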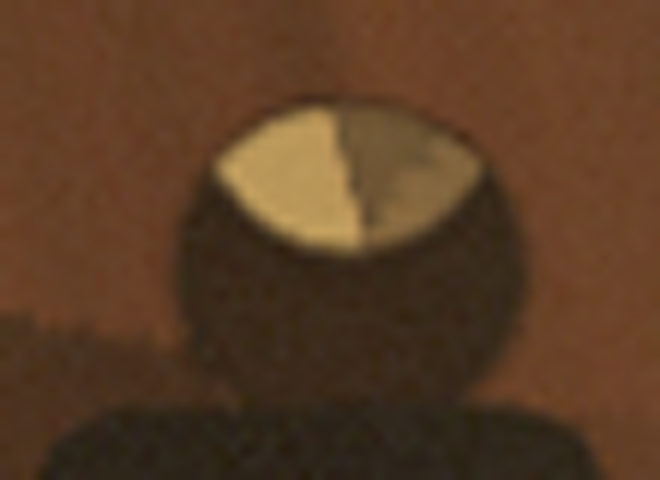

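```bash
python3 - <<'E'
from sk import *
from scipy.optimize import least_squares
p,d,C=load('wrist')
pts=[(178,265),(525,265),(345,97),(215,165),(490,165),(500,350),(200,345),(265,115),(430,115)]
W=np.array([pt_plane(C,295+(u+.5)/12-.5,190+(v+.5)/12-.5,60)[:2] for u,v in pts])
f=least_squares(lambda c:np.hypot(*(W-c).T)-13,[469,252]); print(f.x,f.fun.round(1))
P,Q,s=pose(); print('tip',P+Q.apply([0,0,112.5]))
print(go([*f.x,175],R.from_euler('xyz',[180,0,72.6],degrees=True)),go([*f.x,122.5],R.from_euler('xyz',[180,0,72.6],degrees=True)))
E
```

```text
[469.37837683 252.11963608] [ 0.   0.  -0.  -0.2 -0.1 -0.  -0.   0.2 -0. ]
tip [470.03748054 251.51254292 136.04176361]
(array([ 0.0003, -0.0009,  0.0735]), array([-0.0012,  0.0012, -0.    ])) (array([ 0.0004, -0.0008,  0.126 ]), array([-0.0012,  0.0012, -0.    ]))
```

```bash
python3 -m crank '[[[0.0003,-0.0006,0.03,0,0,0],[0.0003,-0.0006,0.06,0,0,0],[0.0003,-0.0006,0.07,0,0,0],[0.0003,-0.0006,0.078,0,0,0],[0.0003,-0.0006,0.085,0,0,0],[0.0003,-0.0006,0.085,0,0,0]]]'; python3 - <<'E'
from sk import *
P,Q,s=pose(); print('tip',P+Q.apply([0,0,112.5]),s['ft_force'],go([469.6,252,122.5],R.from_euler('xyz',[180,0,72.6],degrees=True)))
E
```

```text
time: 24.65
tool_pos: [469.7, 252.0, 163.7]
tcp_rot: [-179.9, 0.1, 72.6]
ft_force: [-0.5, -0.0, -2.0]
finger_gap: 15.7
tip [469.58956676 251.88936315  51.18191107] [-0.47105135 -0.04204759 -1.96685411] (array([ 0.    , -0.0001,  0.0412]), array([-0.001 ,  0.0011, -0.0002]))
```

```bash
python3 -m crank '[[[0,0,0.01,0,0,0],[0,0,0.02,0,0,0],[0,0,0.03,0,0,0],[0,0,0.036,0,0,0],[0,0,0.04,0,0,0],[0,0,0.0412,0,0,0],[0,0,0.0412,0,0,0]]]'; python3 - <<'E'
from sk import *
P,Q,s=pose(); print(P,s['ft_force'])
p,d,C=snap('scene')
cv2.imwrite('pics/s15z.png',cv2.resize(p[210:340,350:480],None,fx=4.5,fy=4.5,interpolation=cv2.INTER_CUBIC))
E
```

```text
time: 25.52
tool_pos: [469.9, 252.1, 123.7]
tcp_rot: [-180.0, 0.0, 72.6]
ft_force: [-4.0, -1.7, 6.7]
finger_gap: 16.2
[469.94051987 252.0932513  123.73616975] [-4.03563722 -1.69315689  6.65448762]
```

View pics/s15z.png

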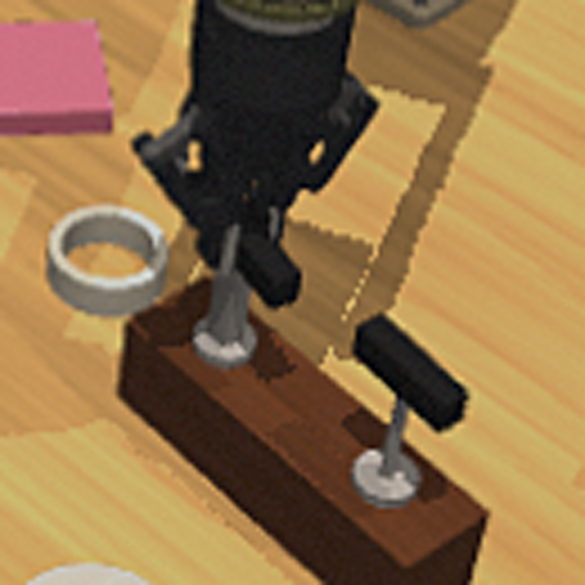

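```bash
python3 -m crank '[[[0,0,0,0,0,0],[0,0,0,0,0,0],[0,0,0,0,0,0],[0,0,0,0,0,0],[0,0,-0.015,0,0,0],[0,0,-0.05,0,0,0],[0,0,-0.1,0,0,0],[0,0,-0.14,0,0,0],[0,0,-0.14,0,0,0]]]' 0.45; python3 - <<'E'
from sk import *
p,d,C=snap('wrist','w16'); X=cloud(C,d)[140:320,260:380].reshape(-1,3)
k=X[(X[:,2]>142)&(X[:,2]<165)]; print(np.median(k[:,2]),cv2.minAreaRect(k[:,:2].astype(np.float32)))
A=np.c_[k[:,:2]-k[:,:2].mean(0),np.ones(len(k))]; m=abs(k[:,2]-np.median(k[:,2]))<5; print('top tilt',np.linalg.lstsq(A[m],k[m,2],rcond=None)[0])
E
```

```text
time: 26.7
tool_pos: [472.2, 253.1, 269.7]
tcp_rot: [179.6, -0.3, 72.6]
ft_force: [-0.1, -0.3, 0.2]
finger_gap: 47.1
151.97568624603952 ((470.11944580078125, 253.20924377441406), (89.6379623413086, 17.691631317138672), 71.97919464111328)
top tilt [-6.03923866e-03 -3.93077470e-04  1.51879414e+02]
```

View pics/w16.png

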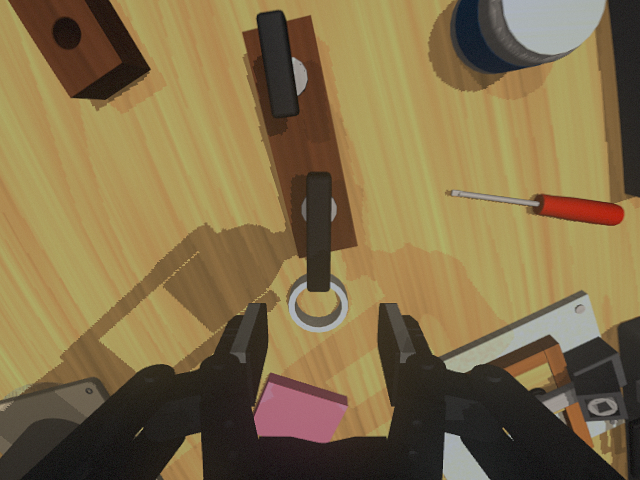

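```bash
python3 - <<'E'
from sk import *
print(jgo(30,60,215,0))
E
```

```text
(array([-0.2253,  0.2602,  0.0521]), array([ 0.0016, -0.0042,  1.0729]))
```

```bash
python3 -m crank '[[[-0.025,0.03,0,0,0,0.12],[-0.06,0.07,0,0,0,0.27],[-0.095,0.11,0,0,0,0.42],[-0.13,0.15,0.01,0,0,0.57],[-0.165,0.19,0.02,0,0,0.72],[-0.195,0.225,0.04,0,0,0.87],[-0.22,0.25,0.05,0,0,1.0],[-0.2253,0.2602,0.0521,0,0,1.0729],[-0.2253,0.2602,0.0521,0,0,1.0729]]]' 0.2; python3 - <<'E'
from sk import *
p,d,C=snap('wrist','w17'); X=cloud(C,d); a,t,M=jig()
cv2.imwrite('pics/w17z.png',cv2.resize(p[100:330,230:430],None,fx=3.6,fy=2.6,interpolation=cv2.INTER_CUBIC))
J=(X[...,:2]-t)@M
for nm,(x0,x1,y0,y1) in dict(arm=(25,45,17,33),board=(-40,0,-10,60),fence=(63,77,-90,-20)).items():
    m=(J[...,0]>x0)&(J[...,0]<x1)&(J[...,1]>y0)&(J[...,1]<y1)&(X[...,2]<100); print(nm,np.median(X[m][:,2]),X[m][:,2].std())
E
```

```text
time: 27.88
tool_pos: [651.5, -40.8, 212.9]
tcp_rot: [-179.9, -0.1, 11.1]
ft_force: [0.4, 0.7, -0.2]
finger_gap: 68.1
arm 56.267827303879585 0.6907263475146502
board 32.30346733739589 0.6851293814156726
fence 34.2276080794403 0.733122696174132
```

View pics/w17z.png

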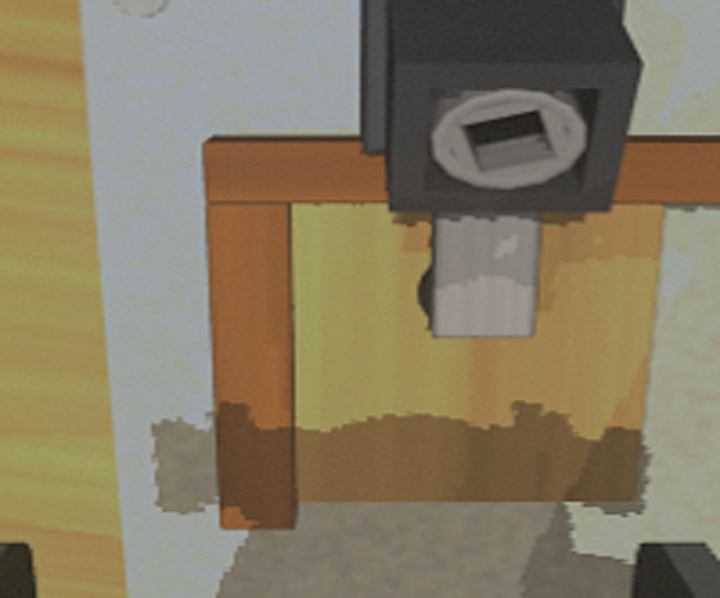

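```bash
python3 - <<'E'
from bench import r
print(r.hand_in(), r.sense()['time'])
E
```

```text
the job is handed in; nothing more can be done
the job is handed in; nothing more can be done
```

I slid the board into the jig corner and tightened the clamp screw to its stop with the thick square key. The key is back in its stand and the job was handed in at about 28 s. The hand-in gives no verdict.

**Last checks:**
- **Board:** it looks flush with both fences in the last picture, with no visible gap. Measured before clamping, it was within 1 mm of home and 0.2° off square.
- **Screw:** the socket measured about 1.27 rad against the 1.25 stop. I turned the tool further than the slack in the socket explains, so the key may have slipped slightly in the grip.
- **Foot:** the arm top came down from 63 mm to 56 mm, which is well past where the foot touches the board. I had no direct reading of the foot's force on the board.
- **Key:** it stands in its original hole with the handle top at 152 mm, which puts the collar on the stand top. It is about 1 mm off the hole axis and tilted about 0.006 rad.
- **Other things:** none looked shifted in the last views. I did not measure each one.

The robot was clear of everything at hand-in, and no check disagreed.

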